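# Hang the lens carrier level and park the hanger

## Robot

A 7-joint arm with a two-finger parallel gripper is mounted at the origin on the work surface. World frame = base frame: x ahead of the robot, y to its left, z up, the work surface at z = 0. Lengths are in m, angles in rad, forces in N, time in s.
With the tool pointing down it reaches from about 0.35 to 0.9 m from the base axis. Payload 8.1 kg.
Tool frame: the origin (TCP) lies on the centre line of the jaws, within the pads' length; the fingertips stand 17 mm ahead of it and the grasp point (between the pads) lies 2 mm behind it; z points along the fingers, y is the direction in which the jaws open and shut (so a half turn about z gives the same grasp; the last joint's range is limited). The gripper opens to 92 mm and grips with 3 to 60 N. Pads are 19 mm wide; open, the fingers measure 130 mm over their backs; the gripper's body (75 mm by 190 mm) begins 47 mm behind the grasp point.
Start: joints at [-1.252, 0.434, 0.025, 1.573, -0.012, 1.134, -0.075], TCP at [0.256, 0.57, 0.212] pointing down, gripper open.
Joint ranges: [-2.62, 2.62], [-0.44, 2.09], [-1.27, 1.32], [0.08, 2.57], [-1.32, 4.46], [0.12, 2], [-2.74, 2.74]. Speed limits (rad/s): [2.22, 2.22, 3.01, 3.01, 3.14, 3.14, 3.14].

## Interface

Orientations are given as a rotation vector (axis times angle).
In Python, from cell import arm gives the robot as it stands.
- The arm moves only by the shell command python3 -m creep 'ROWS' [FORCE]. ROWS is JSON, a list that holds one entry, the list of rows, each a list of 7 numbers: the shift along the world's x, y, z in cm, then the turn, a rotation vector about the world's x, y, z in degrees, then the opening, from -1 (shut) to 1 (fully open), so that 0 is half open. In form: [[[tx, ty, tz, ax, ay, az, jaw], ...]]. A call has 1 to 5 rows; each row is the pose to reach, as a shift and turn from the pose commanded when the call began; what a row does not reach only later rows make up. A row lasts 1/10 s, in which the tool goes at most 50 mm and 8.59 degrees, less where a joint would pass 70% of its speed; a pose out of reach is approached as far as the arm can. A call with a gripper value outside its range is refused whole. The fingers move at their own pace and stop on an object; FORCE is the grip in N (left out, the last holds). Time passes only in rows, so rows that repeat a pose let the fingers close. It gives the time, the measured TCP pose, the force and the opening at its end, in the units of the state.
- arm.observe(): the state, without advancing time (a new reading comes with each control period).
- arm.get_image(name): name is "scene" or "top" or "wrist"; returns the picture (480x640x3 uint8, red, green, blue); there is no depth.
- arm.camera_model(name): a dict with "vfov" (degrees; the focal length in pixels is half the picture's height over the tangent of half this angle, whatever the lens; pixels are square), "cx", "cy" (the principal point, pixels), "cam_to_world" (4x4, takes a point from camera to world coordinates); the wrist camera has in their place "T_tool_cam" (4x4, takes a point from camera to tool coordinates, whose origin is the TCP and whose axes are the flange's). Camera axes: x right, y down, z forward; pixel columns grow to the right and rows downward; lengths in m; the calibration is good to about 2 mm. A picture is of the moment at which its call begins: read the wrist's pose just before it. camera_model takes no time and is no camera call.
- arm.sign_off(): hands the job in, once; it reports no verdict.
The state is a dict: "clock": time; "joints": joint angles; "dq": joint speeds; "joint_efforts": joint torques, N m; "position": TCP position; "ee_rot": TCP orientation; "force": force on the tool from outside, world axes, zero at the start; "ft_torque": the same for the moment, N m; "width": opening from 0.0 (shut) to 1.0 (fully open).
Only numpy, scipy, OpenCV 4.12 (cv2) and the standard library are available. Lean on these libraries where they do the work, as an engineer would, in place of code of your own. Each camera call takes 0.05 s, during which the arm holds its last target.

## Task

Hang the white lens carrier on the steel peg of the pulled-out hanger, by the one of its four holes that lets it hang level with the lenses it holds, and let go of it. Then gently push the hanger carriage by its yellow paddle along its rails until it is fully home against the black end stop, with the carrier still hanging level. Keep all three lenses in their pockets and leave the glass dish, the beaker and the slide box where they are.

Things in the scene. Friction and masses are not known exactly. Their poses are not given: they have to be found in the camera images.
- carrier: White plastic lens carrier standing on the bench. Origin: centre of its underside; z up, y along its length, x normal to its upright plate. Its tray, 52 (x) x 176 (y) x 32 high, has three open pockets at y = -60, 0, +60, each 40 x 40 inside, floor 5 above the underside. Empty it weighs 282 g with its own centre of mass at y = +35, z = 64, because of its steel end. It may be hung either way round.
- plate_top (a point): Middle of the top edge of the carrier's flat upright plate, axes as the carrier's. The plate is 10 thick (x = -5 to +5), 176 long (y = -88 to +88) and reaches from 85 to 170 above the carrier's underside; this point is at 170. Its upper 52 mm is solid: grip it there from above across the 10 mm, over the chosen hole.
- holes (a point): Middle of the plate's row of four holes, 112 above the carrier's underside, axes as the carrier's. Holes at y = -39, -13, +13, +39 run through along x: 18 wide, straight sides from 97 to 109 above the underside, then a 90 degree roof with its apex at 118. Hung, the peg's axis is 112 above the underside; thread with it at 106. The carrier hangs level from the hole above the common centre of mass.
- steel_end (a point): Middle of the dark steel upright, 32 x 12 x 50 high, at the carrier's +y end (y = +87); the upright at the other end is white plastic. It makes the carrier lopsided. Carrier and lenses together weigh about 762 g; from a wrong hole it tilts by 20 degrees or more.
- brass_lens: Brass-coloured lens, a cylinder 37 diameter x 55 high, heavy: 380 g within 5 %. Stands in one of the carrier's three pockets (which one varies). Origin: centre of its underside, z up.
- black_lens_1: Black plastic lens, a cylinder 37 diameter x 55 high, light: 50 g. Stands in another pocket. Origin: centre of its underside, z up.
- black_lens_2: The other black plastic lens, the same size and weight (50 g), in the remaining pocket. Origin: centre of its underside, z up.
- stand: Hanger stand fixed to the bench: white base 170 (x) x 340 (y) x 12 with two aluminium rails along y (tops at z = 20) and a black end stop at its -y end. Origin: centre of its underside; z up. The blue carriage slides along the stand's y axis.
- carriage (a joint): Slide of the blue carriage along its rails, in m: 0 is fully home against the black end stop, growing towards the stand's +y; it starts pulled out by 0.085 to 0.110 and cannot pass 0.12. Sliding it takes about 3 N; it stays where it is left. Its plate is 150 x 160, top 32 above the bench.
- hang_peg (a point): Level round steel peg, 8 diameter, on the carriage, 175 above the bench, axes parallel to the stand's. This point: on its axis near mid-length; the free peg runs from x = +47 (aluminium post, 30 wide, top 186 above the bench) to its tip at x = -50. The carrier is threaded on towards +x and hangs best near x = 0, its length along the stand's y. Rides with the carriage.
- paddle (a point): Point on the push face (the stand's +y side) of the carriage's yellow upright paddle: 30 wide (x), 8 thick (y), top 215 above the bench; this point is 15 below the top, mid-width. Pushing here towards the stand's -y moves the carriage home. It lies 57 to +x and 94 to +y of the middle of the peg, clear behind the hung carrier, whose plate top is 233 above the bench.
- dish: Covered round glass dish, 94 diameter, 18 high, on the bench; leave alone. Origin: centre of its underside.
- beaker: Small glass beaker, 60 diameter, 60 high, on the bench; leave alone. Origin: centre of its underside.
- slide_box: Closed green and grey slide box, 36 x 91 x 32 high, on the bench; leave alone. Origin: centre of its underside.
- peg_tip (a point): Centre of the peg's free end, 175 above the bench, 50 to the -x side of the middle of the peg; the last 4 mm is a bead 11 diameter that helps to keep the carrier on.
Things that resemble listed ones, but are neither listed nor needed, are in the scene too. Of the things that look like the carrier, the smallest one is meant. Leave any orange look-alike of the black_lens_1 alone.

How it is judged:
By the outcome, as a careful person would: the job done as asked, in the order asked, and still so for the second after the job is handed in, with the robot touching nothing.
It also fails if it takes over 61 s, if anything falls off the work surface, if the arm or the gripper's body presses on something with over 40 N, if the wrist force passes 120 N, or if a joint passes its speed limit or range.

## Working session

There is one attempt and no reset: what is moved stays moved. The work goes in short steps, Python scripts to look and compute and a shell command to move; the robot and the scene stay as the last step left them, time stands still between calls to the robot, and variables do not carry over. Pictures are saved under pics/ and viewed, and the job is handed in when it is done.

```bash
ls; mkdir -p pics; python3 - <<'E'
from cell import arm
import cv2,numpy as np
o=arm.observe();print(o)
for n in("scene","top","wrist"):
    print(n,arm.camera_model(n))
for n in("scene","top","wrist"):
    cv2.imwrite(f"pics/{n}0.png",arm.get_image(n)[:,:,::-1])
E
```

```text
pics
{'clock': 0.0, 'joints': array([-1.25159723,  0.43523961,  0.02495462,  1.57410584, -0.01157638,
        1.13397508, -0.07508945]), 'dq': array([ 9.04351994e-04, -3.22284831e-04, -1.55869409e-04, -1.87994833e-03,
        6.26259653e-04,  9.64628072e-05, -9.93361917e-04]), 'joint_efforts': array([ 7.73341289e-04, -6.67853951e+01,  9.85158384e-01, -3.14451993e+01,
       -6.06325851e-02,  4.28126310e-02,  1.28104075e-04]), 'position': array([0.25571043, 0.56971204, 0.21163106]), 'ee_rot': array([-6.57672996e-01, -3.07180097e+00,  2.47167997e-03]), 'force': array([ 0.50878916,  0.04482488, -0.80024542]), 'ft_torque': array([-0.00481619, -0.00616896, -0.01219678]), 'width': 0.9995562739220885}
scene {'vfov': 53.056556836526774, 'cx': 318.291558665395, 'cy': 237.1680212280342, 'cam_to_world': array([[ 0.58997894,  0.58831247, -0.55300388,  1.07526006],
       [ 0.80728468, -0.44228263,  0.3907397 , -0.27602153],
       [-0.01470697, -0.67695976, -0.73587308,  0.83857662],
       [ 0.        ,  0.        ,  0.        ,  1.        ]])}
top {'vfov': 51.39839482029351, 'cx': 317.8962590732961, 'cy': 244.11934340426993, 'cam_to_world': array([[-0.01132119, -0.9962133 ,  0.0862026 ,  0.42938206],
       [-0.99982034,  0.01258841,  0.0141711 ,  0.08962456],
       [-0.01520259, -0.08602668, -0.99617684,  1.19945619],
       [ 0.        ,  0.        ,  0.        ,  1.        ]])}
wrist {'vfov': 62.83186626494062, 'cx': 320.2669506175191, 'cy': 239.74840217852346, 'T_tool_cam': array([[-2.40071324e-05, -9.55392212e-01, -2.95340007e-01,
         8.04440623e-02],
       [ 9.99999806e-01,  1.61026791e-04, -6.02190240e-04,
        -8.50127336e-04],
       [ 6.22885519e-04, -2.95339964e-01,  9.55392023e-01,
        -1.72261221e-01],
       [ 0.00000000e+00,  0.00000000e+00,  0.00000000e+00,
         1.00000000e+00]])}
```

View pics/scene0.png

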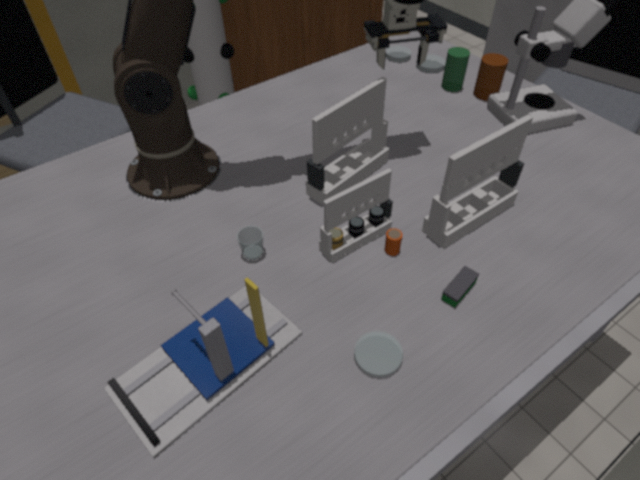

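View pics/top0.png

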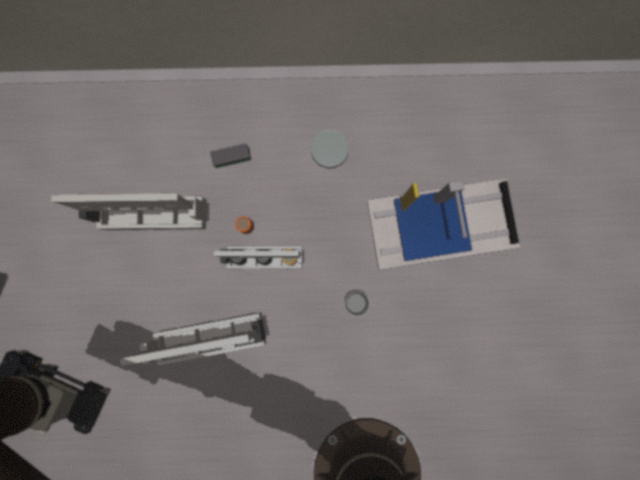

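View pics/wrist0.png

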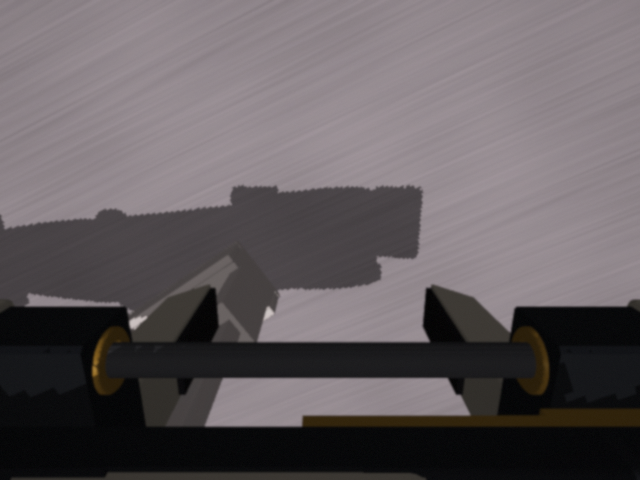

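Carrier candidates in the scene view are (357,215), small and holding three lenses, (347,140), larger and empty, and (478,180), larger and empty. The smallest, at (357,215), matches; in the top view it is at (262,256). The orange look-alike lens is at (394,241). Next, close crops.

```bash
python3 - <<'E'
import cv2
s=cv2.imread('pics/scene0.png');t=cv2.imread('pics/top0.png')
cv2.imwrite('pics/s_car.png',cv2.resize(s[165:265,305:415],None,fx=7,fy=6,interpolation=cv2.INTER_CUBIC)[:600,:770])
cv2.imwrite('pics/t_car.png',cv2.resize(t[235:280,205:315],None,fx=7,fy=7,interpolation=cv2.INTER_CUBIC))
cv2.imwrite('pics/t_st.png',cv2.resize(t[170:280,360:525],None,fx=4.8,fy=4.8,interpolation=cv2.INTER_CUBIC))
cv2.imwrite('pics/s_st.png',cv2.resize(s[270:455,100:310],None,fx=3.2,fy=3.2,interpolation=cv2.INTER_CUBIC))
E
```

```text
(no output)
```

View pics/s_car.png

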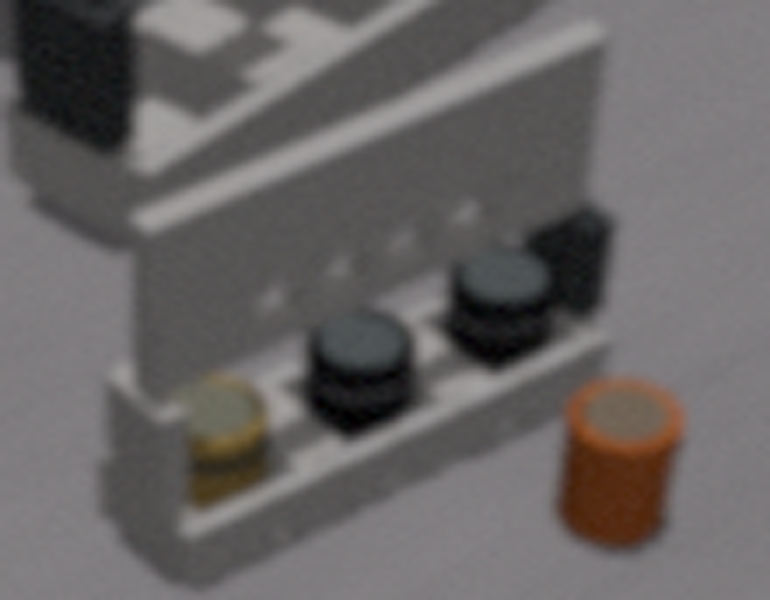

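View pics/t_car.png

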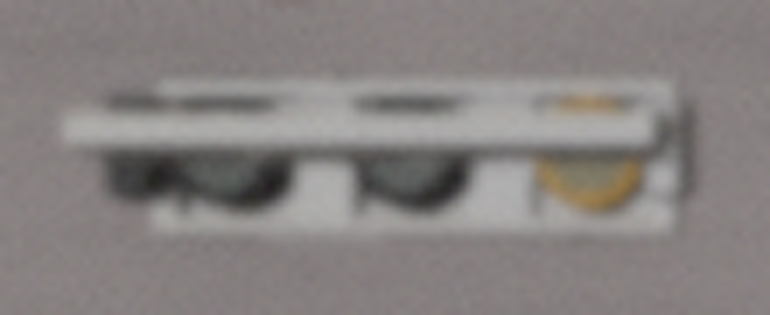

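View pics/t_st.png

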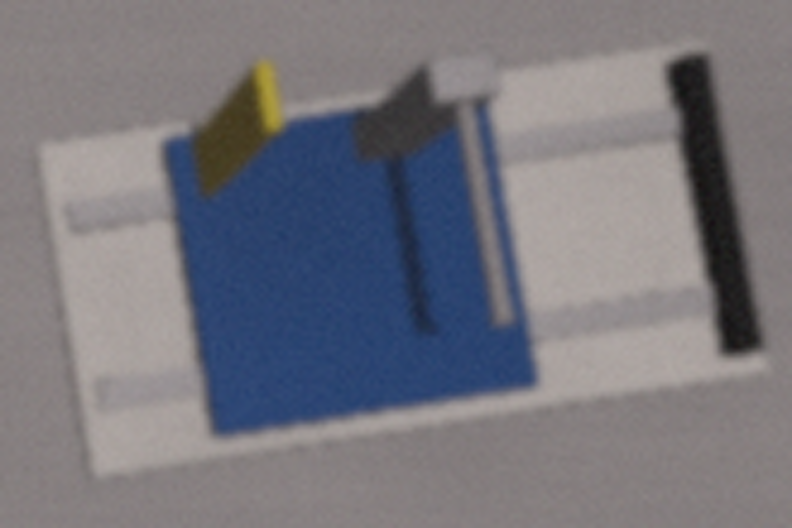

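View pics/s_st.png

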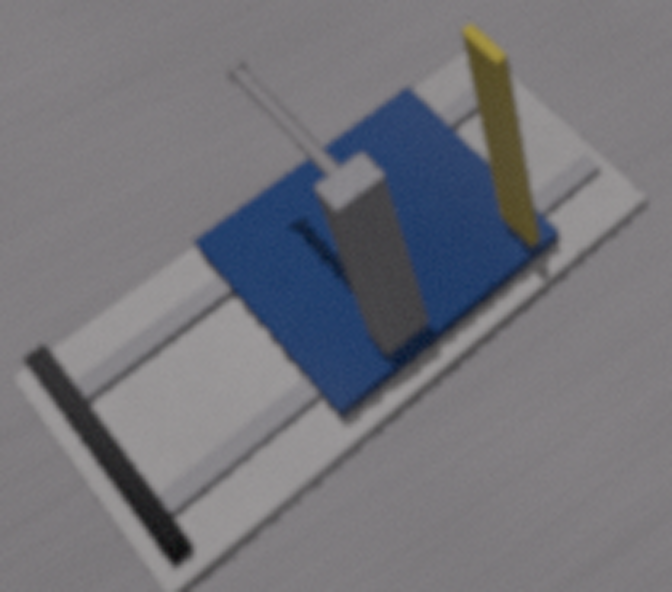

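Top view: the carrier's steel end is at the left (towards world +y), and the brass lens sits at the white end, in the y=-60 pocket. Common centre of mass: y = (282·35 − 380·60 + 50·60)/762 ≈ −13, so the hole is y = −13. The stand's stop is towards world −y and its post towards +x. I'll now fit the poses from both views.

```bash
cat > h.py <<'E'
import numpy as np,cv2
from scipy.optimize import least_squares
from scipy.spatial.transform import Rotation as R
from cell import arm
def proj(n,P,T=None):
    m=arm.camera_model(n)
    if T is None: T=m['cam_to_world']
    p=(np.atleast_2d(P)-T[:3,3])@T[:3,:3]
    f=240/np.tan(np.radians(m['vfov']/2))
    return np.c_[m['cx']+f*p[:,0]/p[:,2],m['cy']+f*p[:,1]/p[:,2]]
def world(P,x,y,a):
    P=np.atleast_2d(P);c,s=np.cos(a),np.sin(a)
    return np.c_[x+c*P[:,0]-s*P[:,1],y+s*P[:,0]+c*P[:,1],P[:,2]]
E
cat > fit0.py <<'E'
from h import *
t=lambda u,v:('top',205+u/7,235+v/7); s=lambda u,v:('scene',305+u/7,165+v/6)
car=[((0,88,170),t(62,130)),((0,-88,170),t(657,130)),((26,88,32),t(150,78)),((26,-88,32),t(675,78)),((-26,-88,32),t(678,234)),((-26,88,32),t(152,236)),
((5,-88,170),s(145,230)),((5,88,170),s(603,38)),((26,-88,32),s(185,530)),((26,88,32),s(605,340))]
t2=lambda u,v:('top',360+u/4.8,170+v/4.8); s2=lambda u,v:('scene',100+u/3.2,270+v/3.2)
st=[((85,170,12),t2(40,145)),((-85,170,12),t2(97,475)),((-85,-170,12),t2(767,365)),((85,-170,12),t2(705,43)),
((-85,-170,12),s2(18,375)),((85,-170,12),s2(172,592)),((85,170,12),s2(647,203))]
def fit(L,x0):
    def r(p):
        return np.concatenate([(proj(o[0],world(np.array(P)/1e3,*p))[0]-o[1:]) for P,o in L])
    q=least_squares(r,x0,loss='soft_l1').x
    print(q[:2],np.degrees(q[2]));print(r(q).reshape(-1,2).round(1).tolist());return q
c=fit(car,[.45,.1,0]);b=fit(st,[.5,-.2,.1])
# peg: in stand frame, tip and root at z .175
pg=[((-50,0,175),t2(502,322)),((47,0,175),t2(468,102)),((57,94,215),t2(270,98)),((-50,0,175),s2(238,72)),((57,98-4,215),s2(487,45))]
def r(p):
    off=np.array([p[0],p[1],0])
    return np.concatenate([(proj(o[0],world(np.array(P)/1e3+off,*b))[0]-o[1:]) for P,o in pg])
q=least_squares(r,[0,.05],loss='soft_l1').x;print('pegmid in stand',q,r(q).reshape(-1,2).round(1).tolist())
off=np.array([q[0],q[1],0])
for n,P in dict(peg=(0,0,.175),tip=(-.05,0,.175),paddle=(.057,.094,.2)).items(): print(n,world(np.array(P)+off,*b))
print('hole',world((0,-.013,.106),*c))
E
PYTHONPATH=. python3 fit0.py
```

```text
Traceback (most recent call last):
  File "fit0.py", line 1, in <module>
    from h import *
  File "h.py", line 1, in <module>
    import numpy as np,cv2
ModuleNotFoundError: No module named 'cv2'
```

```bash
python3 fit0.py
```

```text
[0.5014348  0.23303785] -0.710874369737471
[[-0.3, -0.5], [-0.6, -0.5], [0.4, -0.1], [0.1, -0.1], [-0.4, -0.2], [-0.2, -0.6], [-0.8, -0.3], [-0.3, -1.5], [-0.6, 0.6], [-0.3, -1.3]]
[ 0.57862959 -0.19171234] 8.155315492259707
[[-1.9, -0.8], [-2.2, 0.3], [-0.3, 1.2], [-0.7, -1.3], [-2.8, 0.2], [-1.8, 1.6], [0.1, -2.6]]
pegmid in stand [ 4.11000212e-04 -3.50255984e-07] [[0.6, -0.4], [-0.7, -0.6], [-1.6, -1.2], [-2.5, -0.2], [-0.6, -1.7]]
peg [[ 0.57903649 -0.19165438  0.175     ]]
tip [[ 0.52954213 -0.19874723  0.175     ]]
paddle [[ 0.6221255  -0.09051914  0.2       ]]
hole [[0.50127351 0.22003885 0.106     ]]
```

Fits agree with sizes: plate length matches, pegs and stand consistent (carrier ≈ (0.501, 0.233), yaw −0.7°; stand yaw ≈ 8.2°). Moving up and over, then refining with the wrist camera.

```bash
python3 -m creep '[[[0,0,5,0,0,0,1],[0,0,10,0,0,0,1],[2,-2,15,0,0,-8,1],[5,-6,15,0,0,-16,1],[8,-10,15,0,0,-24,1]]]' && python3 -m creep '[[[4,-5,0,0,0,-8,1],[8,-10,0,0,0,-16,1],[12,-15,0,0,0,-24,1],[16,-20,-2,0,0,-32,1],[16.5,-25,-4,0,0,-40,1]]]'
```

```text
clock: 0.65
position: [0.3342, 0.4734, 0.3642]
ee_rot: [1.287, 2.865, 0.005]
force: [1.1, -0.5, -0.0]
width: 0.999
clock: 1.15
position: [0.4788, 0.2724, 0.3389]
ee_rot: [2.192, 2.249, 0.003]
force: [0.2, 0.3, -0.7]
width: 0.998
```

```bash
python3 - <<'E'
from cell import arm
from scipy.spatial.transform import Rotation as R
o=arm.observe();print(o['clock'],o['position'],R.from_rotvec(o['ee_rot']).as_matrix().round(3).tolist(),o['joints'])
E
```

```text
1.15 [0.47875764 0.27240574 0.33890837] [[-0.026, 1.0, 0.002], [1.0, 0.026, 0.001], [0.001, 0.002, -1.0]] [-0.9108268   0.23172243  0.38019969  1.57412813 -0.08713827  1.35074606
 -0.49532186]
```

```bash
python3 -m creep '[[[1.5,-4,-3,0,0,-2,1],[1.5,-4,-4,0,0,-2,1],[1.5,-4,-4,0,0,-2,1]]]'; python3 - <<'E'
from h import *
o=arm.observe();im=arm.get_image('wrist')
np.savez('w1.npz',p=o['position'],r=o['ee_rot'],im=im)
print(o['position'],o['ee_rot'])
cv2.imwrite('pics/w1.png',im[:,:,::-1])
E
```

```text
clock: 1.45
position: [0.491, 0.2324, 0.2971]
ee_rot: [-2.227, -2.215, 0.005]
force: [-0.2, -0.5, 0.1]
width: 0.998
[0.49102764 0.2323739  0.29714379] [-2.22655956 -2.21508471  0.00531029]
```

View pics/w1.png

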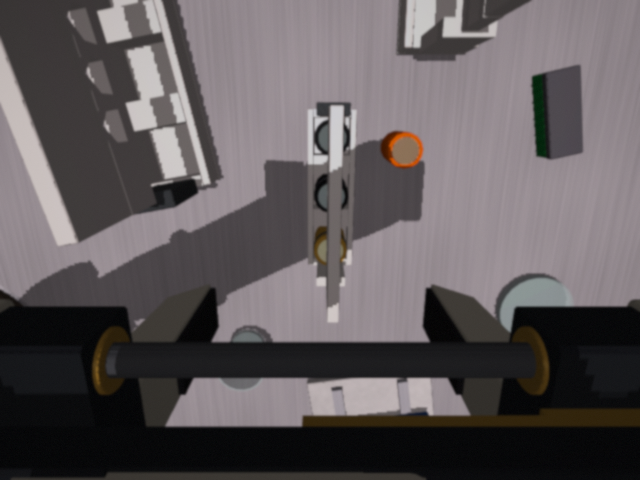

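Wrist view: plate top runs from (336,107) at the steel end to (333,320) at the brass end. The stand is just visible at the bottom. Refining from these pixels.

```bash
cat >> h.py <<'E'
def wT(p,r):
    T=np.eye(4);T[:3,:3]=R.from_rotvec(r).as_matrix();T[:3,3]=p
    return T@arm.camera_model('wrist')['T_tool_cam']
def ray(uv,T,z):
    m=arm.camera_model('wrist');f=240/np.tan(np.radians(m['vfov']/2))
    d=T[:3,:3]@np.array([(uv[0]-m['cx'])/f,(uv[1]-m['cy'])/f,1])
    return T[:3,3]+d*(z-T[2,3])/d[2]
E
python3 - <<'E'
from h import *
d=np.load('w1.npz');T=wT(d['p'],d['r'])
im=d['im'][:,:,::-1]
cv2.imwrite('pics/w1a.png',cv2.resize(im[95:335,290:380],None,fx=6,fy=2.5,interpolation=cv2.INTER_CUBIC))
for uv in((336,107),(333,320)): print(ray(uv,T,.17))
E
```

```text
[0.50172835 0.31917284 0.17      ]
[0.50032909 0.14720991 0.17      ]
```

View pics/w1a.png

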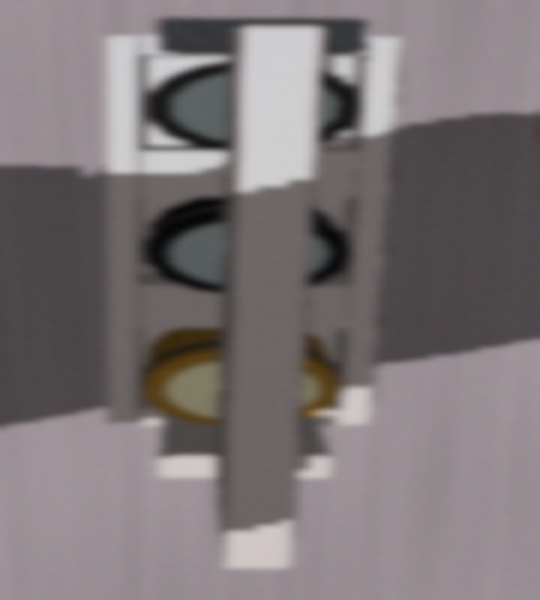

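```bash
python3 - <<'E'
from h import *
d=np.load('w1.npz');T=wT(d['p'],d['r'])
for uv in((336.7,106),(332.8,323)): print(ray(uv,T,.17))
for z in(.2,.25): print(z,ray((75,240),T,z),ray((215,185),T,.04), ray((405,50),T,.04))
E
python3 -m creep '[[[1,-1.3,-5,0,0,-0.4,1],[1,-1.3,-10,0,0,-0.4,1],[1,-1.3,-10,0,0,-0.4,1]]]'
```

```text
[0.50222847 0.31985359 0.17      ]
[0.50017104 0.14434371 0.17      ]
0.2 [0.31351359 0.22876419 0.2       ] [0.3739655  0.24175916 0.04      ] [0.57443312 0.37552979 0.04      ]
0.25 [0.34654122 0.2442572  0.25      ] [0.3739655  0.24175916 0.04      ] [0.57443312 0.37552979 0.04      ]
clock: 1.8
position: [0.4982, 0.2212, 0.1946]
ee_rot: [-2.228, -2.211, 0.013]
force: [-0.5, -0.3, 0.7]
width: 0.998
```

```bash
python3 -m creep '[[[0.2,-0.1,-2.5,0,0,0,1],[0.2,-0.1,-4.2,0,0,0,1],[0.2,-0.1,-4.2,0,0,0,1],[0.2,-0.1,-4.2,0,0,0,1]]]'; python3 - <<'E'
from h import *
o=arm.observe();im=arm.get_image('wrist')
print(o['position'],R.from_rotvec(o['ee_rot']).as_matrix().round(4).tolist(),o['dq'].round(3))
cv2.imwrite('pics/w2.png',im[:,:,::-1])
E
```

```text
clock: 2.2
position: [0.5045, 0.2215, 0.1589]
ee_rot: [2.23, 2.212, 0.003]
force: [0.1, 0.3, 0.0]
width: 0.997
[0.50454644 0.22153104 0.1588924 ] [[0.0082, 1.0, 0.0016], [1.0, -0.0082, 0.0014], [0.0014, 0.0015, -1.0]] [ 0.004 -0.011  0.005 -0.002  0.    -0.009  0.004]
```

View pics/w2.png

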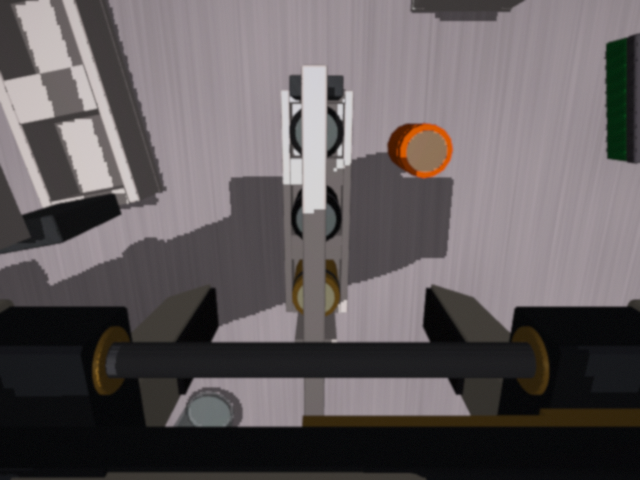

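```bash
python3 -m creep '[[[-0.2,-0.2,-0.6,0,0,0,1],[-0.2,-0.2,-0.6,0,0,0,1],[-0.2,-0.2,-0.6,0,0,0,0],[-0.2,-0.2,-0.6,0,0,0,-0.7],[-0.2,-0.2,-0.6,0,0,0,-1]]]' 40;python3 -m creep '[[[0,0,0,0,0,0,-1],[0,0,0,0,0,0,-1],[0,0,0,0,0,0,-1],[0,0,0,0,0,0,-1],[0,0,0,0,0,0,-1]]]' 40
```

```text
clock: 2.75
position: [0.5019, 0.2179, 0.151]
ee_rot: [2.232, 2.21, 0.0]
force: [0.4, 0.2, 0.6]
width: 0.785
clock: 3.25
position: [0.5018, 0.2179, 0.1508]
ee_rot: [2.232, 2.21, 0.0]
force: [-0.3, 0.7, -0.4]
width: 0.351
```

```bash
python3 -m creep '[[[0,0,0,0,0,0,-1],[0,0,0,0,0,0,-1],[0,0,0,0,0,0,-1],[0,0,0,0,0,0,-1],[0,0,0,0,0,0,-1]]]' 40
```

```text
clock: 3.75
position: [0.5016, 0.2179, 0.1508]
ee_rot: [-2.232, -2.21, 0.0]
force: [-1.7, 0.5, 0.2]
width: 0.098
```

```bash
python3 -m creep '[[[0,0,0.5,0,0,0,-1],[0,0,1.5,0,0,0,-1],[0,0,3,0,0,0,-1],[0,0,5,0,0,0,-1],[0,0,7,0,0,0,-1]]]' 40; python3 -m creep '[[[0,0,3,0,0,0,-1],[0,0,6,0,0,0,-1],[0,0,8,0,0,0,-1],[0,0,8,0,0,0,-1],[0,0,8,0,0,0,-1]]]' 40; python3 - <<'E'
from h import *
o=arm.observe();im=arm.get_image('wrist');i2=arm.get_image('scene')
print(o['position'],R.from_rotvec(o['ee_rot']).as_matrix().round(4).tolist(),o['ft_torque'],o['force'])
cv2.imwrite('pics/w3.png',np.hstack([im[:,:,::-1],cv2.resize(i2[:,:,::-1][0:300,200:500],(480,480))])[:, ::1])
x=cv2.imread('pics/w3.png');cv2.imwrite('pics/w3.png',cv2.resize(x,(800,343)))
E
```

```text
clock: 4.25
position: [0.5014, 0.2175, 0.2216]
ee_rot: [-2.233, -2.21, 0.002]
force: [-0.4, -0.0, -8.7]
width: 0.101
clock: 4.75
position: [0.5015, 0.2177, 0.3003]
ee_rot: [-2.232, -2.21, 0.0]
force: [0.8, -0.2, -7.9]
width: 0.095
[0.50154395 0.21773774 0.30033971] [[0.01, 0.9999, -0.0002], [0.9999, -0.01, -0.0001], [-0.0001, -0.0002, -1.0]] [-0.07057458  0.02867626 -0.01405086] [ 0.78796772 -0.24512881 -7.86577593]
```

View pics/w3.png

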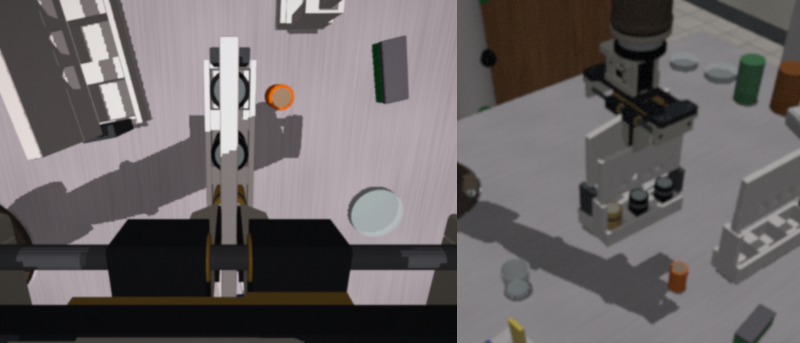

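```bash
python3 -m creep '[[[-0.3,-1,0,0,0,0,-1],[-0.8,-3,0,0,0,1,-1],[-1.5,-6,0,0,0,2,-1],[-2.3,-9,0,0,0,3,-1],[-3,-12,0,0,0,4,-1]]]' 40; python3 -m creep '[[[-1,-3,0,0,0,1,-1],[-1.7,-6,0,0,0,2,-1],[-2.3,-9,0,0,0,3,-1],[-3,-12,0,0,0,4,-1],[-3,-15,0,0,0,4.8,-1]]]' 40;  python3 -m creep '[[[0.5,-3,0,0,0,0,-1],[1,-6,0,0,0,0,-1],[1.5,-9,0,0,0,0,-1],[2,-12,0,0,0,0,-1],[2.2,-15,0,0,0,0,-1]]]' 40;python3 -m creep '[[[0.1,-2.5,0,0,0,0,-1],[0.2,-4.3,0,0,0,0,-1],[0.3,-5.5,0,0,0,0,-1],[0.3,-5.6,0,0,0,0,-1],[0.3,-5.6,0,0,0,0,-1]]]' 40
cat > look.py <<'E'
from h import *
import sys
n=sys.argv[1]
o=arm.observe();im=arm.get_image('wrist')
M=R.from_rotvec(o['ee_rot']).as_matrix()
print(o['clock'],o['position'],'yaw',np.degrees(np.arctan2(M[1,1],M[0,1])),'z',M[:,2].round(4),o['force'].round(1),o['ft_torque'].round(3))
np.savez(n+'.npz',p=o['position'],r=o['ee_rot'],im=im)
cv2.imwrite(f'pics/{n}.png',im[:,:,::-1])
for c in sys.argv[2:]:
    cv2.imwrite(f'pics/{n}_{c}.png',arm.get_image(c)[:,:,::-1])
E
python3 look.py w4 scene
```

```text
clock: 5.35
position: [0.4706, 0.0957, 0.3]
ee_rot: [-2.153, -2.287, 0.003]
force: [-0.1, -1.5, -7.9]
width: 0.099
clock: 5.85
position: [0.4398, -0.054, 0.3002]
ee_rot: [-2.055, -2.374, 0.001]
force: [-0.3, 0.5, -7.6]
width: 0.099
clock: 6.35
position: [0.463, -0.2036, 0.3001]
ee_rot: [-2.056, -2.374, 0.001]
force: [1.6, 0.1, -8.0]
width: 0.102
clock: 6.85
position: [0.4665, -0.2576, 0.3004]
ee_rot: [-2.056, -2.374, 0.0]
force: [-1.0, 1.0, -8.2]
width: 0.098
6.85 [ 0.46646116 -0.25763166  0.30044474] yaw 8.213480148902946 z [-8.e-04  6.e-04 -1.e+00] [-1.   1.  -8.2] [0.049 0.138 0.013]
```

View pics/w4.png

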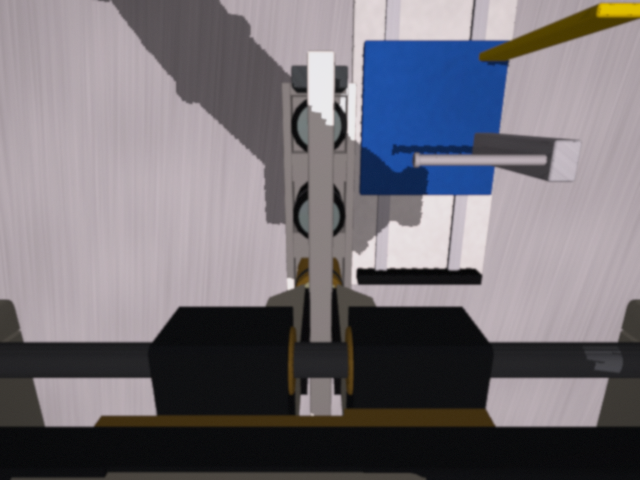

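View pics/w4_scene.png

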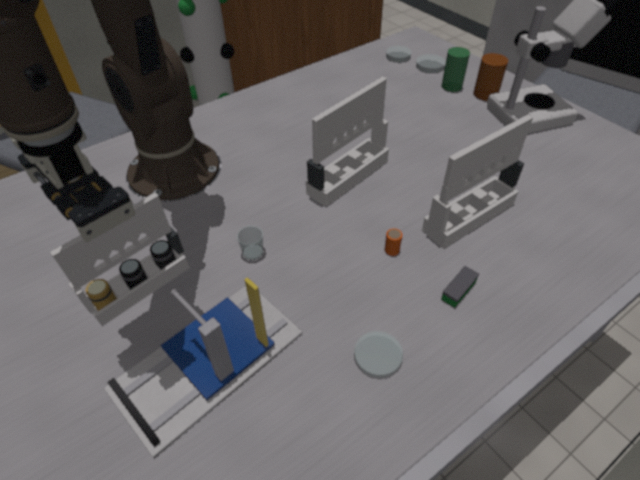

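Wrist view: the peg tip is at (415,160) and the peg meets the post at (547,159), nearly horizontal, so the yaw matches. The carrier is level with all three lenses in it.

```bash
python3 - <<'E'
from h import *
d=np.load('w4.npz');T=wT(d['p'],d['r'])
im=d['im'][:,:,::-1]
cv2.imwrite('pics/w4a.png',cv2.resize(im[120:200,380:600],None,fx=3.6,fy=6,interpolation=cv2.INTER_CUBIC))
a=ray((414,160),T,.175);b=ray((547,160),T,.175);print(a,b,np.hypot(*(b-a)[:2]),np.degrees(np.arctan2(*(b-a)[1::-1])))
E
```

```text
[ 0.52766479 -0.19851297  0.175     ] [ 0.6258146  -0.18433634  0.175     ] 0.09916834757181522 8.218890236722284
```

View pics/w4a.png

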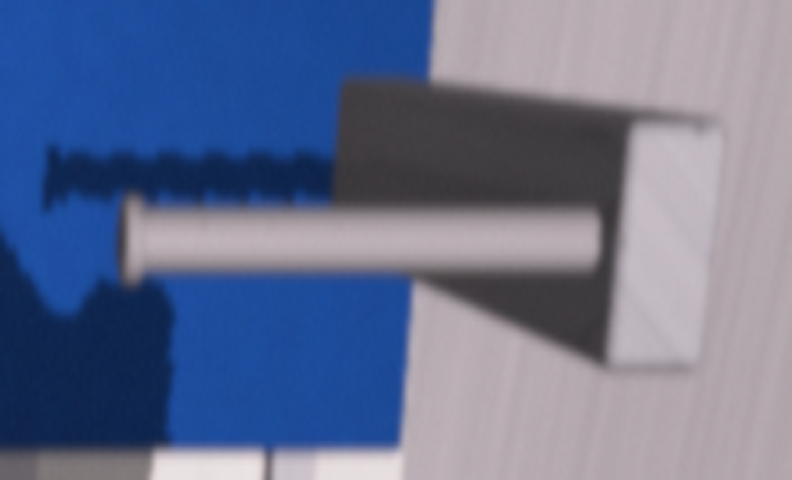

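```bash
python3 - <<'E'
from h import *
d=np.load('w4.npz');T=wT(d['p'],d['r'])
im=d['im'][:,:,::-1]
cv2.imwrite('pics/w4b.png',cv2.resize(im[40:140,270:370],None,fx=6,fy=6,interpolation=cv2.INTER_CUBIC))
M=R.from_rotvec(d['r']).as_matrix()
for v in (50,52,54):
    print(v,(ray((320,v),T,d['p'][2]+.0192)-d['p'])@M)
d1=np.load('w1.npz')
E
python3 -m creep '[[[0.5,1,0,0,0,0,-1],[1,2.5,0,0,0,0,-1],[1.5,4,0,0,0,0,-1],[1.75,5,0,0,0,0,-1],[1.75,5.1,0,0,0,0,-1]]]' 40; python3 -m creep '[[[0,0,-1,0,0,0,-1],[0,0,-3,0,0,0,-1],[0,0,-5,0,0,0,-1],[0,0,-7,0,0,0,-1],[0,0,-8,0,0,0,-1]]]' 40;python3 -m creep '[[[0,0,0,0,0,0,-1],[0,0,0,0,0,0,-1]]]' 40; python3 look.py w5 scene
```

```text
50 [ 0.10266445 -0.00084858 -0.01912578]
52 [ 0.10201711 -0.00084872 -0.01912624]
54 [ 0.10136799 -0.00084887 -0.01912671]
clock: 7.45
position: [0.4851, -0.2046, 0.3007]
ee_rot: [-2.052, -2.379, -0.001]
force: [-0.4, 0.2, -7.3]
width: 0.097
clock: 7.95
position: [0.4829, -0.2076, 0.2188]
ee_rot: [-2.057, -2.372, 0.003]
force: [-0.4, -0.2, -7.3]
width: 0.101
clock: 8.15
position: [0.4844, -0.2077, 0.2212]
ee_rot: [2.057, 2.374, -0.0]
force: [-0.2, 0.5, -6.9]
width: 0.102
8.15 [ 0.48435404 -0.20768453  0.2212428 ] yaw 8.184503189741447 z [ 2.e-04 -4.e-04 -1.e+00] [-0.2  0.5 -6.9] [0.01  0.092 0.013]
```

View pics/w5.png

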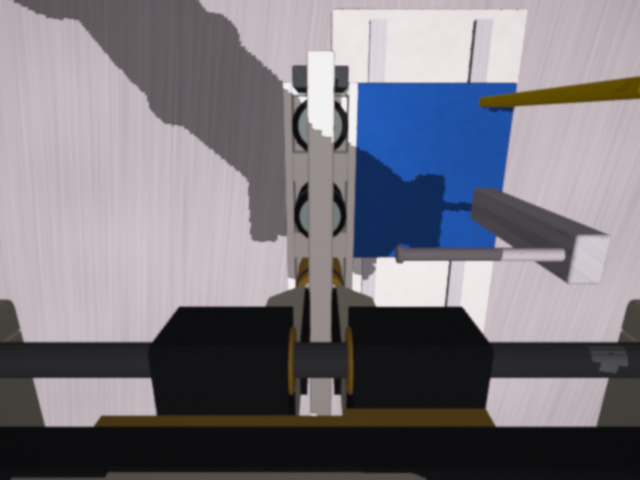

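View pics/w4b.png

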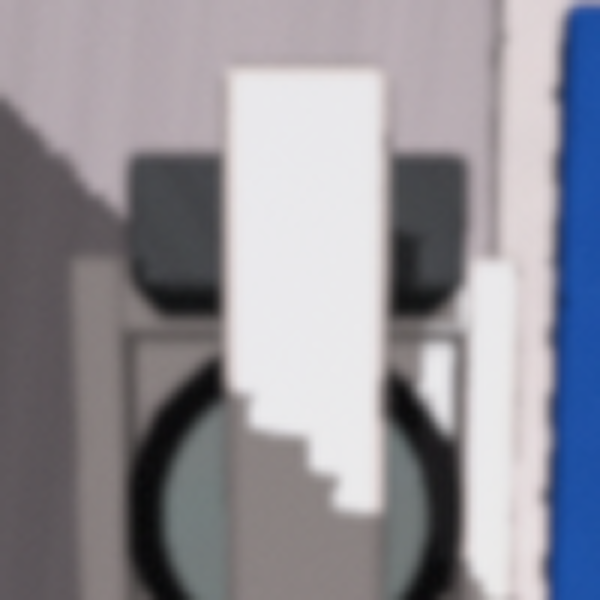

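```bash
python3 - <<'E'
from h import *
d=np.load('w5.npz');T=wT(d['p'],d['r'])
im=d['im'][:,:,::-1]
cv2.imwrite('pics/w5a.png',cv2.resize(im[230:280,380:600],None,fx=3.6,fy=8,interpolation=cv2.INTER_CUBIC))
s=cv2.imread('pics/w5_scene.png');cv2.imwrite('pics/w5s.png',cv2.resize(s[180:380,20:280],None,fx=3,fy=3,interpolation=cv2.INTER_CUBIC))
M=R.from_rotvec(d['r']).as_matrix()
for uv in ((398.5,254),(563,255)):
    q=ray(uv,T,.175);print(q,(q-d['p'])@M)
E
```

```text
[ 0.52872501 -0.19815994  0.175     ] [0.00313061 0.04526772 0.04624856]
[ 0.62476075 -0.18496702  0.175     ] [0.0025174  0.14220348 0.04626402]
```

View pics/w5a.png

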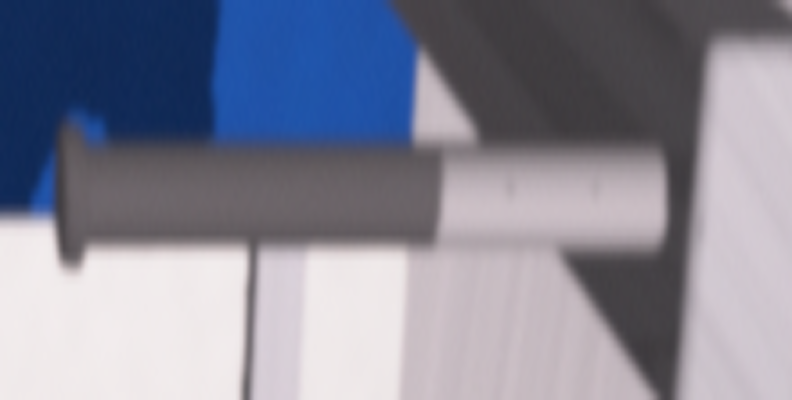

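View pics/w5s.png

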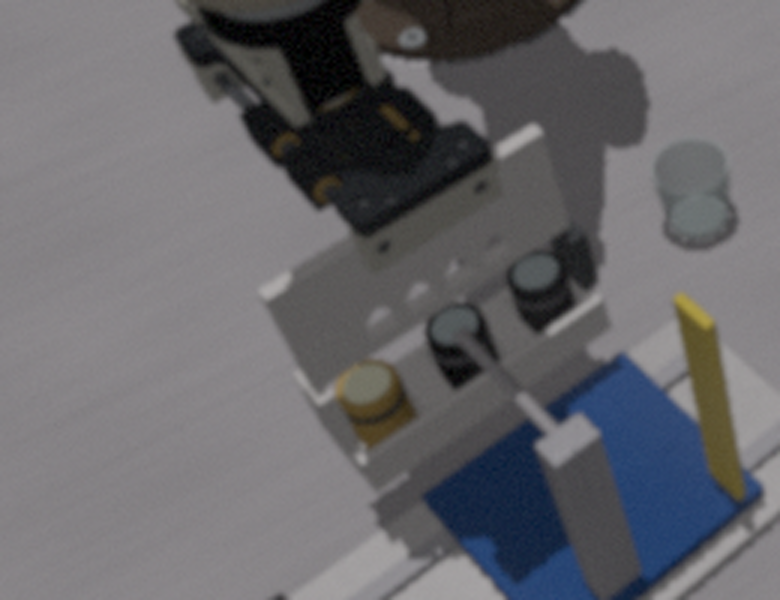

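```bash
python3 -m creep '[[[0.5,0.2,-0.1,0,0,0,-1],[1.5,0.35,-0.15,0,0,0,-1],[2.5,0.5,-0.15,0,0,0,-1],[3,0.57,-0.15,0,0,0,-1],[3,0.57,-0.15,0,0,0,-1]]]' 40; python3 look.py w6 scene;python3 - <<'E'
import cv2,numpy as np
s=cv2.imread('pics/w6_scene.png');w=cv2.imread('pics/w6.png')
cv2.imwrite('pics/w6s.png',cv2.resize(s[210:330,70:230],None,fx=5,fy=5,interpolation=cv2.INTER_CUBIC))
cv2.imwrite('pics/w6a.png',cv2.resize(w[230:290,300:600],None,fx=2.6,fy=8,interpolation=cv2.INTER_CUBIC))
E
```

```text
clock: 8.75
position: [0.5155, -0.201, 0.2192]
ee_rot: [2.055, 2.376, -0.001]
force: [-0.7, -0.4, -7.3]
width: 0.101
8.75 [ 0.51552157 -0.20102153  0.21916546] yaw 8.300598059989339 z [ 1.e-04 -5.e-04 -1.e+00] [-0.7 -0.4 -7.3] [-0.058  0.053  0.02 ]
```

View pics/w6s.png

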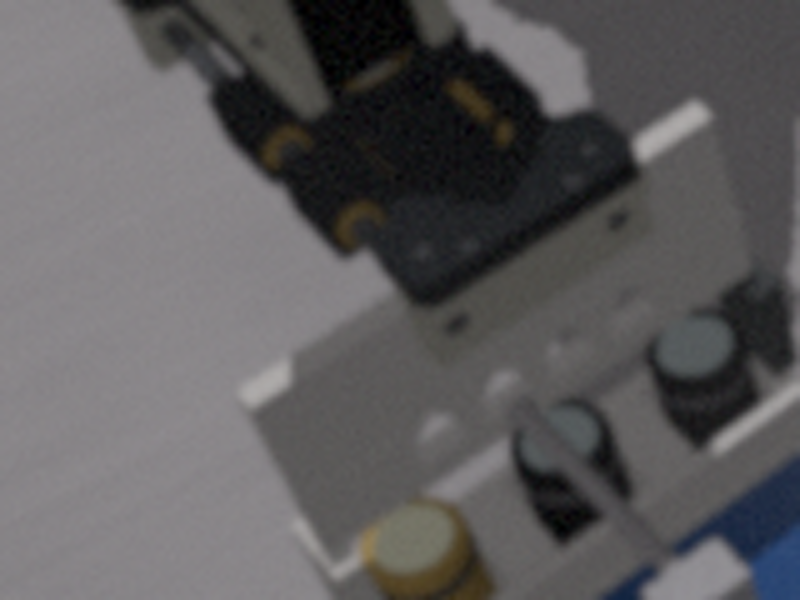

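View pics/w6a.png

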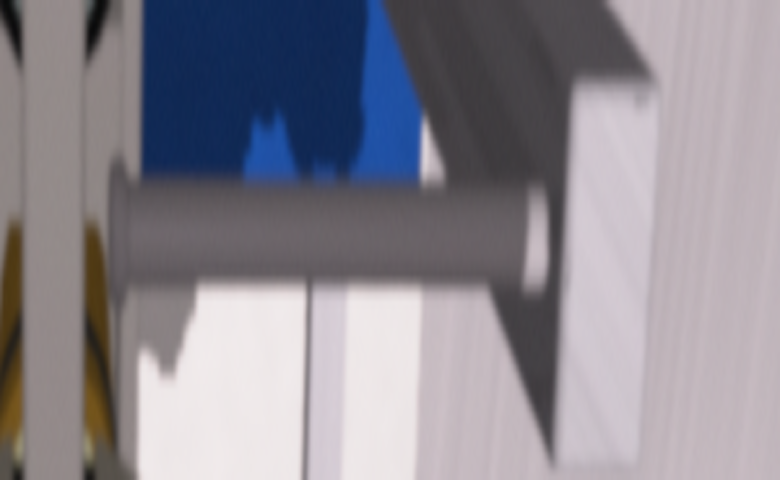

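```bash
python3 - <<'E'
from h import *
d=np.load('w6.npz');T=wT(d['p'],d['r'])
M=R.from_rotvec(d['r']).as_matrix()
for uv in ((344,259),(510,259.7)):
    q=ray(uv,T,.175);print(q,(q-d['p'])@M)
o=arm.observe();print(o['position'])
# predicted hole in scene image for hole y -39,-13
s=np.array([d['p']+M@np.array([.0014+k*.026,0.005,d['p'][2]-(d['p'][2]-.1508+.112)]) for k in(-1,0,1)]);print(proj('scene',s))
print(proj('scene',[[.5285,-.198,.175]]))
E
```

```text
[ 0.52838484 -0.19840527  0.175     ] [0.00075567 0.01310606 0.0441651 ]
[ 0.62465412 -0.18478396  0.175     ] [0.00033624 0.11033332 0.04416567]
[ 0.51398609 -0.20147133  0.21906458]
[[155.46491893 295.72122089]
 [168.73183097 286.90874815]
 [181.61232673 278.35295028]]
[[172.01938921 291.64203246]]
```

```bash
python3 -m creep '[[[0.4,0,0,0,0,0,-1],[0.8,0.06,0,0,0,0,-1],[1.2,0.11,0,0,0,0,-1],[1.6,0.17,0,0,0,0,-1],[2.0,0.23,0,0,0,0,-1]]]' 40; python3 -m creep '[[[0.2,0.03,0,0,0,0,-1],[0.2,0.03,0,0,0,0,-1]]]' 40; python3 look.py w7 scene;python3 - <<'E'
import cv2,numpy as np
s=cv2.imread('pics/w7_scene.png');w=cv2.imread('pics/w7.png')
cv2.imwrite('pics/w7s.png',cv2.resize(s[210:330,70:230],None,fx=5,fy=5,interpolation=cv2.INTER_CUBIC))
E
```

```text
clock: 9.35
position: [0.5346, -0.199, 0.2193]
ee_rot: [-2.056, -2.375, 0.0]
force: [0.1, -0.5, -7.3]
width: 0.096
clock: 9.55
position: [0.5367, -0.1986, 0.2192]
ee_rot: [2.056, 2.375, -0.0]
force: [0.1, -0.2, -8.2]
width: 0.096
9.55 [ 0.53669923 -0.19863872  0.2192393 ] yaw 8.253551706065126 z [ 0.e+00 -1.e-04 -1.e+00] [ 0.1 -0.2 -8.2] [-0.06   0.006 -0.037]
```

View pics/w7s.png

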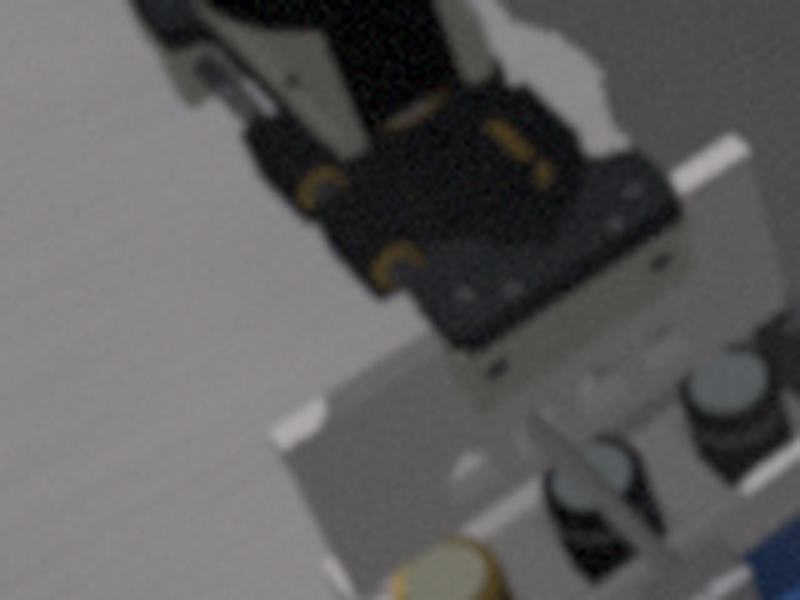

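View pics/w7.png

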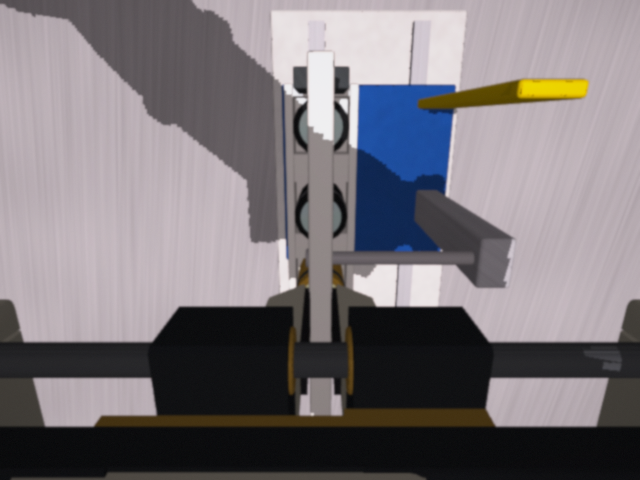

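```bash
python3 -m creep '[[[0.7,0.1,0,0,0,0,-1],[1.5,0.22,0,0,0,0,-1],[2.3,0.33,0,0,0,0,-1],[3.1,0.45,0,0,0,0,-1],[3.9,0.56,0,0,0,0,-1]]]' 40; python3 -m creep '[[[0,0,0,0,0,0,-1],[0,0,-0.2,0,0,0,-1],[0,0,-0.4,0,0,0,-1],[0,0,-0.4,0,0,0,-1]]]' 40;  python3 look.py w8 scene;python3 - <<'E'
import cv2,numpy as np
s=cv2.imread('pics/w8_scene.png');w=cv2.imread('pics/w8.png')
cv2.imwrite('pics/w8s.png',cv2.resize(s[230:390,80:290],None,fx=3.7,fy=3.7,interpolation=cv2.INTER_CUBIC))
E
```

```text
clock: 10.15
position: [0.5761, -0.193, 0.2191]
ee_rot: [-2.056, -2.375, 0.0]
force: [0.5, 0.1, -8.1]
width: 0.098
clock: 10.55
position: [0.5747, -0.1933, 0.2149]
ee_rot: [-2.057, -2.374, 0.001]
force: [0.4, -0.1, -6.9]
width: 0.102
10.55 [ 0.57466033 -0.19330515  0.21491612] yaw 8.194125539236289 z [-8.e-04  2.e-04 -1.e+00] [ 0.4 -0.1 -6.9] [-0.013 -0.138  0.077]
```

View pics/w8s.png

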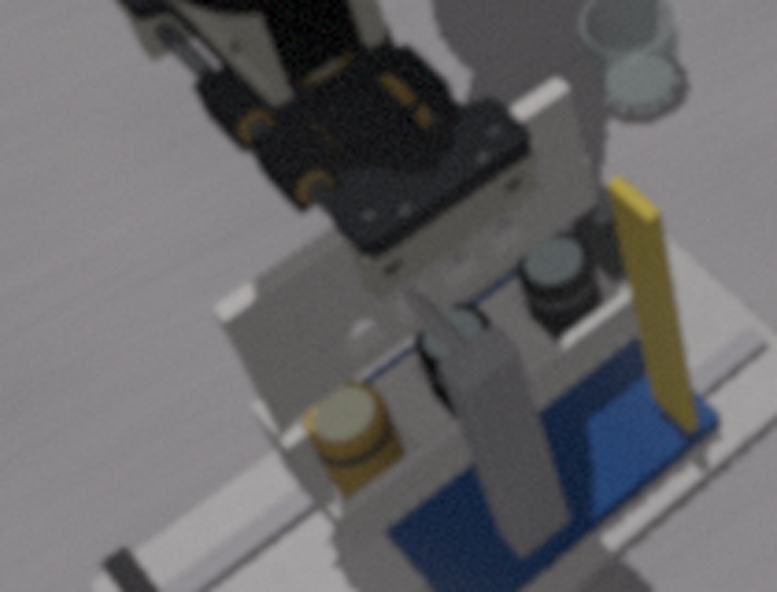

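View pics/w8.png

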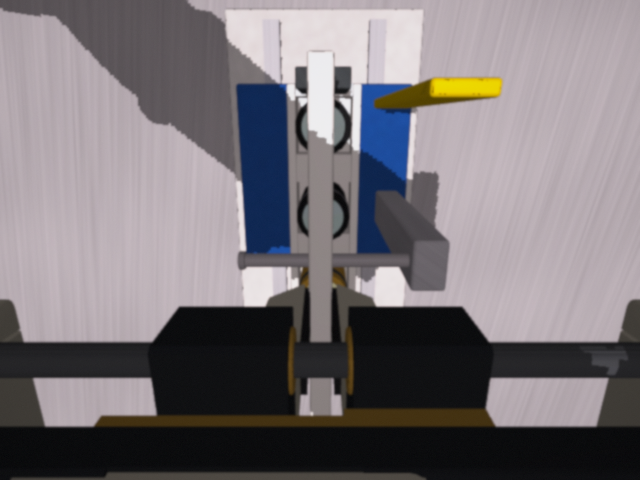

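Threaded: the peg tip shows beyond the plate at (242,260), with the post at (410,260), so the carrier is near the peg's middle. Now lowering onto the roof of the hole.

```bash
python3 -m creep '[[[0,0,-0.05,0,0,0,-1],[0,0,-0.1,0,0,0,-1],[0,0,-0.1,0,0,0,-1],[0,0,-0.1,0,0,0,-1]]]' 40; python3 -m creep '[[[0,0,-0.05,0,0,0,-1],[0,0,-0.1,0,0,0,-1],[0,0,-0.1,0,0,0,-1]]]' 40
```

```text
clock: 11.05
position: [0.5753, -0.1932, 0.2144]
ee_rot: [2.056, 2.375, 0.0]
force: [-0.9, -0.2, -8.0]
width: 0.099
clock: 11.35
position: [0.5755, -0.1932, 0.2135]
ee_rot: [2.056, 2.375, 0.001]
force: [-0.7, 0.3, -5.3]
width: 0.099
```

```bash
python3 -m creep '[[[0,0,-0.04,0,0,0,-1],[0,0,-0.08,0,0,0,-1],[0,0,-0.08,0,0,0,-1]]]' 40;  python3 -m creep '[[[0,0,-0.03,0,0,0,-1],[0,0,-0.03,0,0,0,-1]]]' 20
```

```text
clock: 11.65
position: [0.5759, -0.1935, 0.2133]
ee_rot: [2.055, 2.374, 0.001]
force: [-0.5, 0.2, 0.8]
width: 0.105
clock: 11.85
position: [0.576, -0.1935, 0.2132]
ee_rot: [2.055, 2.374, 0.001]
force: [-1.6, 0.3, 5.3]
width: 0.105
```

```bash
python3 -m creep '[[[0,0,0.05,0,0,0,-1],[0,0,0.05,0,0,0,-0.9],[0,0,0.05,0,0,0,-0.8],[0,0,0.05,0,0,0,-0.7],[0,0,0.05,0,0,0,-0.6]]]' 10;  python3 -m creep '[[[0,0,0,0,0,0,-0.5],[0,0,0,0,0,0,-0.4],[0,0,0,0,0,0,-0.4],[0,0,0,0,0,0,-0.4]]]' 20; python3 look.py w9 scene;python3 - <<'E'
import cv2,numpy as np
s=cv2.imread('pics/w9_scene.png');w=cv2.imread('pics/w9.png')
cv2.imwrite('pics/w9s.png',cv2.resize(s[230:390,80:290],None,fx=3.7,fy=3.7,interpolation=cv2.INTER_CUBIC))
E
```

```text
clock: 12.35
position: [0.575, -0.1931, 0.2124]
ee_rot: [-2.056, -2.375, 0.001]
force: [0.0, -0.8, 0.2]
width: 0.182
clock: 12.75
position: [0.5753, -0.1932, 0.2127]
ee_rot: [-2.056, -2.375, 0.0]
force: [-0.3, -0.3, -0.1]
width: 0.298
12.75 [ 0.57528131 -0.19318049  0.21266123] yaw 8.226674526096707 z [-1.e-04  0.e+00 -1.e+00] [-0.3 -0.3 -0.1] [-0.038  0.069 -0.042]
```

View pics/w9s.png

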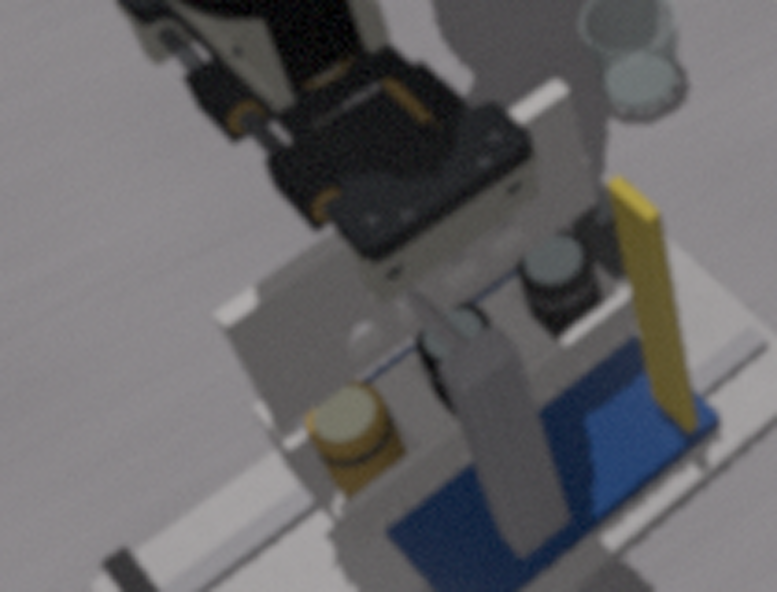

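View pics/w9.png

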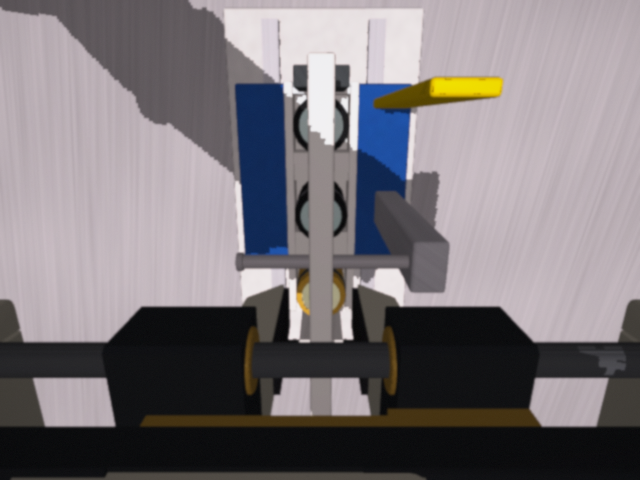

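```bash
python3 -m creep '[[[0,0,0.5,0,0,0,-0.4],[0,0,1.5,0,0,0,-0.4],[0,0,3,0,0,0,-0.4],[0,0,5,0,0,0,-0.4],[0,0,7,0,0,0,-0.4]]]' 20;  python3 -m creep '[[[0,0,3,0,0,0,-1],[0,0,5,0,0,0,-1],[0,0,5,0,0,0,-1],[0,0,5,0,0,0,-1],[0,0,5,0,0,0,-1]]]' 20; python3 look.py w10 scene;python3 - <<'E'
import cv2,numpy as np
s=cv2.imread('pics/w10_scene.png');w=cv2.imread('pics/w10.png')
cv2.imwrite('pics/w10s.png',cv2.resize(s[190:390,70:310],None,fx=3.,fy=3.,interpolation=cv2.INTER_CUBIC))
E
```

```text
clock: 13.35
position: [0.5753, -0.1933, 0.2843]
ee_rot: [2.056, 2.374, 0.0]
force: [0.3, 0.1, -0.4]
width: 0.298
clock: 13.85
position: [0.5749, -0.1929, 0.332]
ee_rot: [-2.056, -2.374, 0.001]
force: [0.5, 0.2, -0.4]
width: 0.002
13.85 [ 0.5749091  -0.19290511  0.33201106] yaw 8.229701924958201 z [-1.1e-03  5.0e-04 -1.0e+00] [ 0.5  0.2 -0.4] [-0.046  0.065  0.033]
```

View pics/w10s.png

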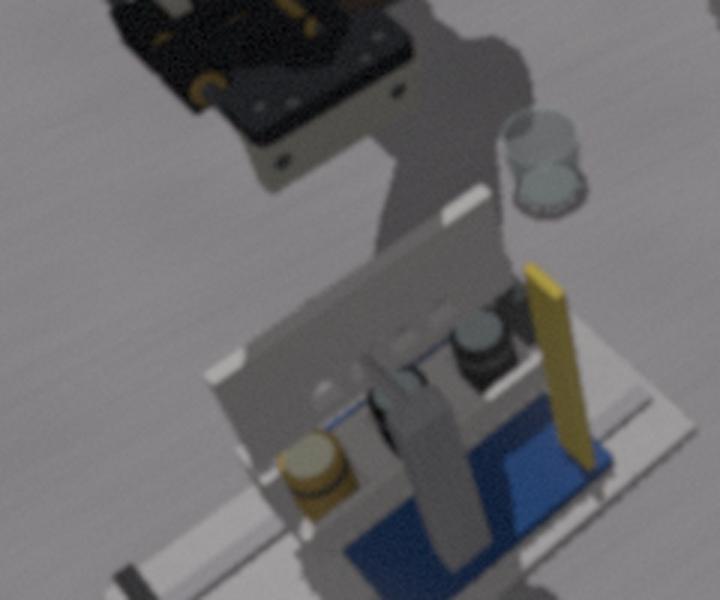

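View pics/w10.png

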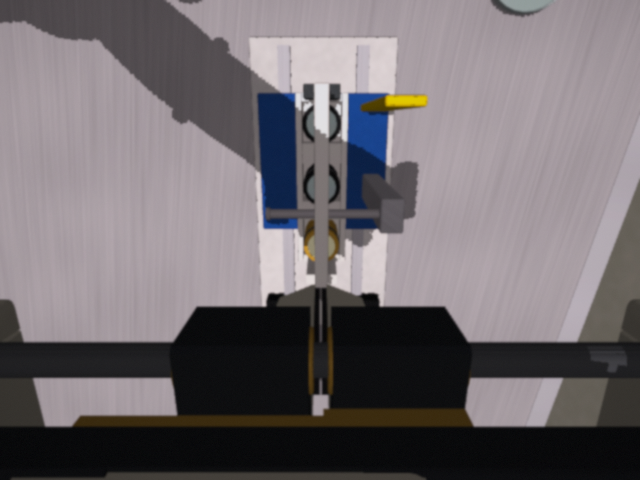

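```bash
python3 - <<'E'
from h import *
d=np.load('w10.npz');T=wT(d['p'],d['r'])
im=d['im'][:,:,::-1]
cv2.imwrite('pics/w10a.png',cv2.resize(im[70:130,340:440],None,fx=7,fy=7,interpolation=cv2.INTER_CUBIC))
for uv in ((386,96),(427,96),(427,106),(386,107)): 
    print(ray(uv,T,.215))
mid=ray((268,214),T,.175);print('tip',mid)
E
```

```text
[ 0.60551263 -0.09326572  0.215     ]
[ 0.63359019 -0.08920787  0.215     ]
[ 0.63504846 -0.09561973  0.215     ]
[ 0.60689817 -0.10035669  0.215     ]
tip [ 0.52929347 -0.19864153  0.175     ]
```

View pics/w10a.png

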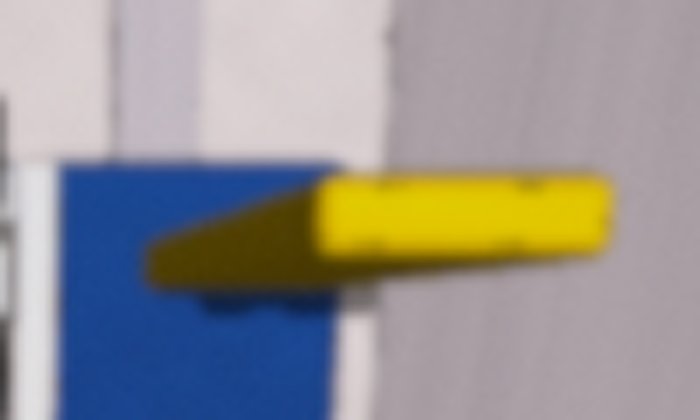

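Paddle face centre measured at (0.620, −0.091), against (0.621, −0.090) predicted. I'll turn the gripper 90° so that its wide body stays clear of the hung plate, and come in 6 cm behind the paddle.

```bash
python3 -m creep '[[[0.8,3.5,1,0,0,-8,-1],[1.6,7,1,0,0,-16,-1],[2.4,10.5,1,0,0,-24,-1],[3.2,14,1,0,0,-32,-1],[3.6,16.1,1,0,0,-40,-1]]]' 20;  python3 -m creep '[[[0,0,0,0,0,-8,-1],[0,0,0,0,0,-16,-1],[0,0,0,0,0,-24,-1],[0,0,0,0,0,-32,-1],[0,0,0,0,0,-40,-1]]]' 20;python3 -m creep '[[[0,0,0,0,0,-8,-1],[0,0,0,0,0,-10,-1],[0,0,0,0,0,-10,-1]]]' 20; python3 look.py w11
```

```text
clock: 14.45
position: [0.6116, -0.0284, 0.3417]
ee_rot: [-2.745, -1.525, 0.001]
force: [0.8, -0.4, 0.2]
width: 0.004
clock: 14.95
position: [0.611, -0.0321, 0.3421]
ee_rot: [3.103, 0.489, -0.002]
force: [-0.5, 0.2, -0.8]
width: 0.002
clock: 15.25
position: [0.6112, -0.032, 0.3422]
ee_rot: [3.133, 0.228, -0.002]
force: [0.4, -0.1, 0.1]
width: 0.007
15.25 [ 0.6111698  -0.03203594  0.34219802] yaw -81.65703732490034 z [-9.e-04 -5.e-04 -1.e+00] [ 0.4 -0.1  0.1] [-0.119  0.152 -0.023]
```

View pics/w11.png

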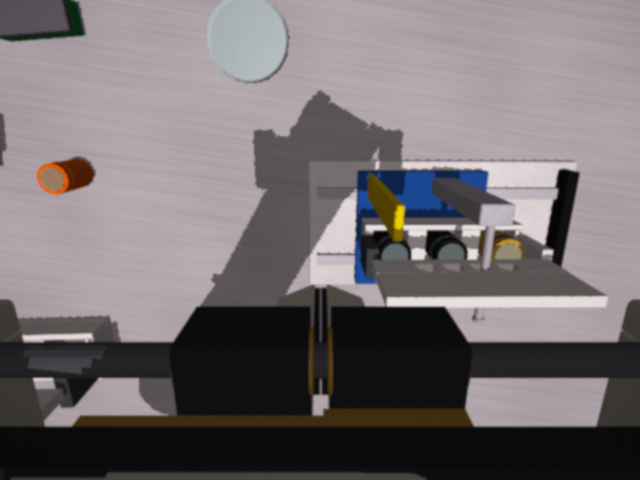

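```bash
python3 -m creep '[[[0,0,-2,0,0,0,-1],[0,0,-5,0,0,0,-1],[0,0,-8,0,0,0,-1],[0,0,-11,0,0,0,-1],[0,0,-12.7,0,0,0,-1]]]' 20;python3 -m creep '[[[0,0,0,0,0,0,-1],[0.14,-1,0,0,0,0,-1],[0.28,-2,0,0,0,0,-1],[0.28,-2,0,0,0,0,-1]]]' 20; python3 look.py w12 scene; python3 - <<'E'
import cv2,numpy as np
s=cv2.imread('pics/w12_scene.png')
cv2.imwrite('pics/w12s.png',cv2.resize(s[190:390,70:310],None,fx=3.,fy=3.,interpolation=cv2.INTER_CUBIC))
E
```

```text
clock: 15.8
position: [0.6102, -0.0318, 0.2133]
ee_rot: [-3.132, -0.231, 0.004]
force: [-0.1, 0.4, 0.6]
width: 0.007
clock: 16.2
position: [0.6147, -0.0553, 0.2173]
ee_rot: [3.132, 0.221, 0.004]
force: [-0.3, -1.0, -0.4]
width: 0.007
16.2 [ 0.61468442 -0.05526935  0.21732012] yaw -81.91912733487439 z [ 0.0025 -0.0013 -1.    ] [-0.3 -1.  -0.4] [-0.075  0.168 -0.046]
```

View pics/w12.png

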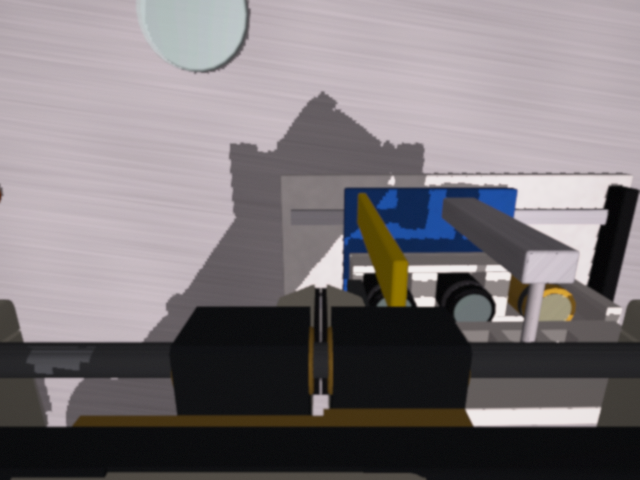

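View pics/w12s.png

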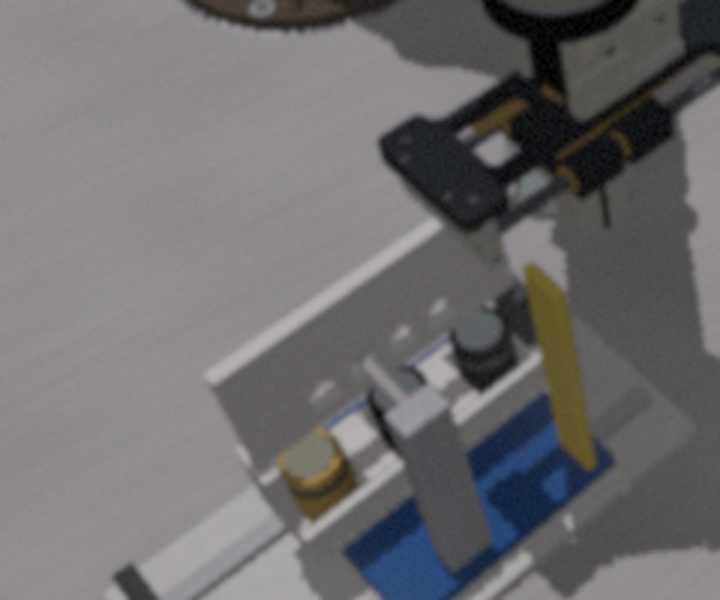

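```bash
python3 - <<'E'
from h import *
d=np.load('w12.npz');M=R.from_rotvec(d['r']).as_matrix()
for y in(-.02,0,.02,.06,.08,.095):
  for x in (-.0375,0,.0375):
    print(y,x,[( (proj('scene',[d['p']+M@np.array([x,y,-h])])[0]-[70,190])*3).round().tolist() for h in(-.017,0,.047,.08)])
E
```

```text
-0.02 -0.0375 [[580.0, 199.0], [577.0, 180.0], [568.0, 124.0], [562.0, 81.0]]
-0.02 0 [[622.0, 235.0], [620.0, 216.0], [613.0, 160.0], [608.0, 117.0]]
-0.02 0.0375 [[666.0, 272.0], [665.0, 253.0], [660.0, 197.0], [656.0, 155.0]]
0 -0.0375 [[553.0, 218.0], [550.0, 199.0], [540.0, 143.0], [532.0, 100.0]]
0 0 [[595.0, 255.0], [592.0, 235.0], [584.0, 179.0], [578.0, 137.0]]
0 0.0375 [[639.0, 293.0], [637.0, 274.0], [631.0, 218.0], [626.0, 176.0]]
0.02 -0.0375 [[526.0, 237.0], [522.0, 218.0], [511.0, 162.0], [502.0, 120.0]]
0.02 0 [[568.0, 275.0], [564.0, 256.0], [555.0, 200.0], [547.0, 157.0]]
0.02 0.0375 [[612.0, 314.0], [609.0, 295.0], [601.0, 239.0], [595.0, 197.0]]
0.06 -0.0375 [[469.0, 277.0], [464.0, 258.0], [450.0, 202.0], [439.0, 160.0]]
0.06 0 [[511.0, 316.0], [506.0, 297.0], [494.0, 242.0], [484.0, 200.0]]
0.06 0.0375 [[554.0, 357.0], [551.0, 338.0], [540.0, 284.0], [532.0, 242.0]]
0.08 -0.0375 [[440.0, 297.0], [434.0, 279.0], [418.0, 223.0], [407.0, 181.0]]
0.08 0 [[481.0, 337.0], [476.0, 319.0], [462.0, 264.0], [451.0, 222.0]]
0.08 0.0375 [[525.0, 379.0], [520.0, 361.0], [508.0, 307.0], [499.0, 265.0]]
0.095 -0.0375 [[417.0, 313.0], [411.0, 294.0], [394.0, 239.0], [381.0, 197.0]]
0.095 0 [[458.0, 354.0], [453.0, 335.0], [438.0, 281.0], [426.0, 239.0]]
0.095 0.0375 [[502.0, 397.0], [497.0, 378.0], [484.0, 324.0], [473.0, 283.0]]
```

```bash
python3 -m creep '[[[0.06,-0.4,-0.1,0,0,0,-1],[0.11,-0.8,-0.2,0,0,0,-1],[0.17,-1.2,-0.3,0,0,0,-1],[0.2,-1.4,-0.3,0,0,0,-1],[0.23,-1.6,-0.3,0,0,0,-1]]]' 20;python3 -m creep '[[[0.03,-0.2,0,0,0,0,-1],[0.06,-0.4,0,0,0,0,-1],[0.09,-0.6,0,0,0,0,-1],[0.11,-0.8,0,0,0,0,-1],[0.14,-1.0,0,0,0,0,-1]]]' 20;python3 look.py w13 top
```

```text
clock: 16.8
position: [0.6164, -0.0684, 0.2127]
ee_rot: [3.133, 0.225, -0.0]
force: [-0.1, 0.8, 0.4]
width: 0.01
clock: 17.3
position: [0.6178, -0.0783, 0.2127]
ee_rot: [3.133, 0.225, -0.0]
force: [0.1, 0.1, 0.5]
width: 0.006
17.3 [ 0.61783087 -0.07832062  0.21273165] yaw -81.76861916711921 z [-0. -0. -1.] [0.1 0.1 0.5] [-0.063  0.171 -0.006]
```

View pics/w13.png

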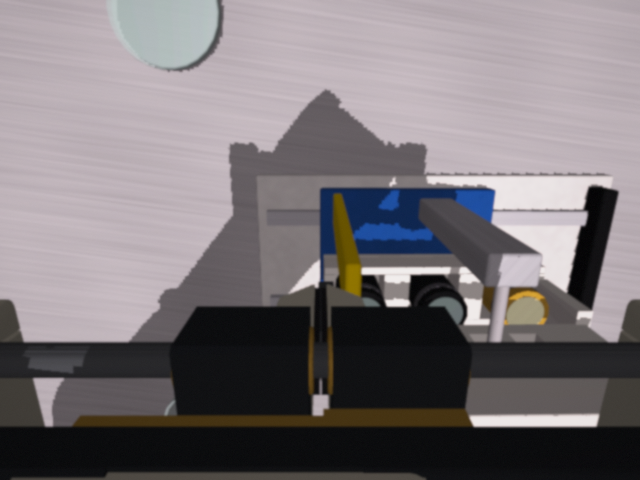

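```bash
python3 -m creep '[[[0.03,-0.2,0,0,0,0,-1],[0.06,-0.4,0,0,0,0,-1],[0.09,-0.6,0,0,0,0,-1],[0.11,-0.8,0,0,0,0,-1],[0.14,-1.0,0,0,0,0,-1]]]' 20;python3 -m creep '[[[0.03,-0.2,0,0,0,0,-1],[0.06,-0.4,0,0,0,0,-1],[0.09,-0.6,0,0,0,0,-1],[0.12,-0.8,0,0,0,0,-1],[0.14,-1.0,0,0,0,0,-1]]]' 20;python3 look.py w14 scene
```

```text
clock: 17.9
position: [0.6192, -0.0884, 0.2127]
ee_rot: [3.133, 0.225, -0.0]
force: [-0.4, 0.0, -1.0]
width: 0.008
clock: 18.4
position: [0.6207, -0.0984, 0.2127]
ee_rot: [3.133, 0.225, 0.0]
force: [0.2, 0.3, -0.7]
width: 0.007
18.4 [ 0.62066085 -0.09836419  0.21273939] yaw -81.77272339372848 z [ 1.e-04 -0.e+00 -1.e+00] [ 0.2  0.3 -0.7] [-0.028  0.185 -0.02 ]
```

View pics/w14.png

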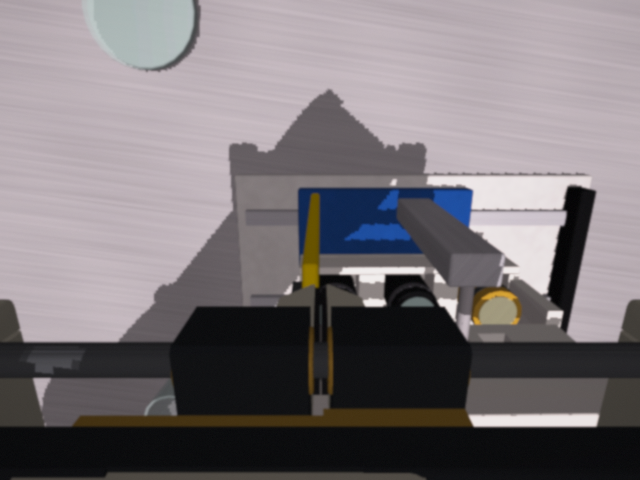

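```bash
python3 - <<'E'
import cv2,numpy as np
s=cv2.imread('pics/w14_scene.png')
cv2.imwrite('pics/w14s.png',cv2.resize(s[220:350,170:320],None,fx=5,fy=4.6,interpolation=cv2.INTER_CUBIC))
s=cv2.imread('pics/w14.png')
cv2.imwrite('pics/w14a.png',cv2.resize(s[180:420,240:400],None,fx=4,fy=2.5,interpolation=cv2.INTER_CUBIC))
E
```

```text
(no output)
```

View pics/w14s.png

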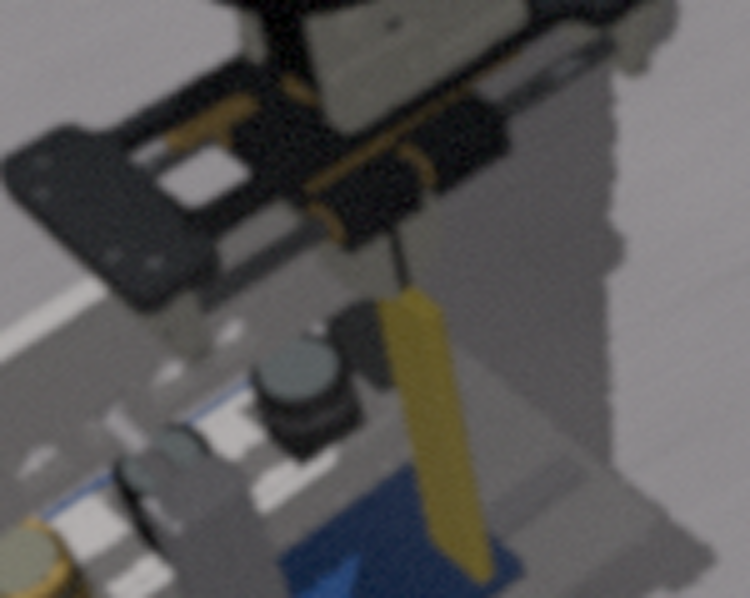

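View pics/w14a.png

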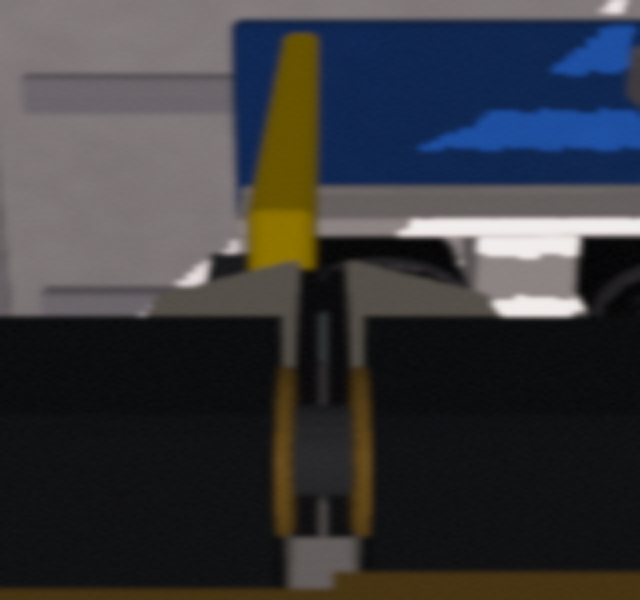

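```bash
python3 - <<'E'
from h import *
d=np.load('w14.npz');M=R.from_rotvec(d['r']).as_matrix();T=wT(d['p'],d['r'])
for h in(.017,0,-.02,-.047):print(h,(proj('scene',[d['p']+M@np.array([0,0,h])])[0]-[170,220])*[5,4.6], proj('wrist',[d['p']+M@np.array([0,0,h])],T))
for z in(.2,.215):print('pad',z,(proj('scene',[[.620,-.0908,z]])[0]-[170,220])*[5,4.6])
g=lambda u,v:(240+u/4,180+v/2.5)
for q in((252,210),(315,210),(312,268),(250,268)): print(ray(g(*q),T,.215),(ray(g(*q),T,.215)-d['p'])@M)
E
```

```text
0.017 [392.23172169 327.34172299] [[319.01062726 278.04820553]]
0 [385.87178488 298.74216299] [[318.91627194 291.87044745]]
-0.02 [378.12378697 263.90072702] [[318.78204932 311.53290376]]
-0.047 [367.17958125 214.68648521] [[318.54403898 346.39936695]]
pad 0.2 [409.43035417 308.84715325]
pad 0.215 [404.07248227 283.40734485]
[ 0.63455362 -0.08895159  0.215     ] [ 0.01509684 -0.00732755 -0.00226028]
[ 0.63559299 -0.09614996  0.215     ] [ 1.50954250e-02 -5.45297453e-05 -2.25990359e-03]
[ 0.62400817 -0.09745465  0.215     ] [ 0.00344314 -0.00042106 -0.00226047]
[ 0.62296608 -0.09023585  0.215     ] [ 0.00344478 -0.00771468 -0.00226085]
```

No contact force and the carriage hasn't moved. Geometry from the wrist and scene views puts the visible fingertips about 17 mm *above* the TCP rather than below, so the fingers passed over the paddle top. Backing off and going lower, with a check.

```bash
python3 -m creep '[[[-0.2,1.2,0,0,0,0,-1],[-0.4,2.7,0,0,0,0,-1],[-0.6,4.2,0,0,0,0,-1],[-0.7,5,0,0,0,0,-1],[-0.7,5,0,0,0,0,-1]]]' 20;python3 -m creep '[[[0,0,-1,0,0,0,-1],[0,0,-2,0,0,0,-1],[0,0,-3,0,0,0,-1],[0,0,-3.5,0,0,0,-1],[0,0,-3.5,0,0,0,-1]]]' 20;python3 look.py w15 scene; python3 - <<'E'
import cv2,numpy as np
s=cv2.imread('pics/w15_scene.png')
cv2.imwrite('pics/w15s.png',cv2.resize(s[220:350,170:320],None,fx=5,fy=4.6,interpolation=cv2.INTER_CUBIC))
E
```

```text
clock: 19.0
position: [0.6136, -0.046, 0.2125]
ee_rot: [-3.132, -0.23, 0.001]
force: [-0.5, -0.4, 0.3]
width: -0.001
clock: 19.5
position: [0.613, -0.0485, 0.1766]
ee_rot: [3.133, 0.224, -0.003]
force: [-0.7, -0.2, 1.4]
width: 0.001
19.5 [ 0.61301811 -0.04845174  0.17656642] yaw -81.81052517374107 z [-1.7e-03 -2.0e-04 -1.0e+00] [-0.7 -0.2  1.4] [-0.046  0.169  0.025]
```

View pics/w15s.png

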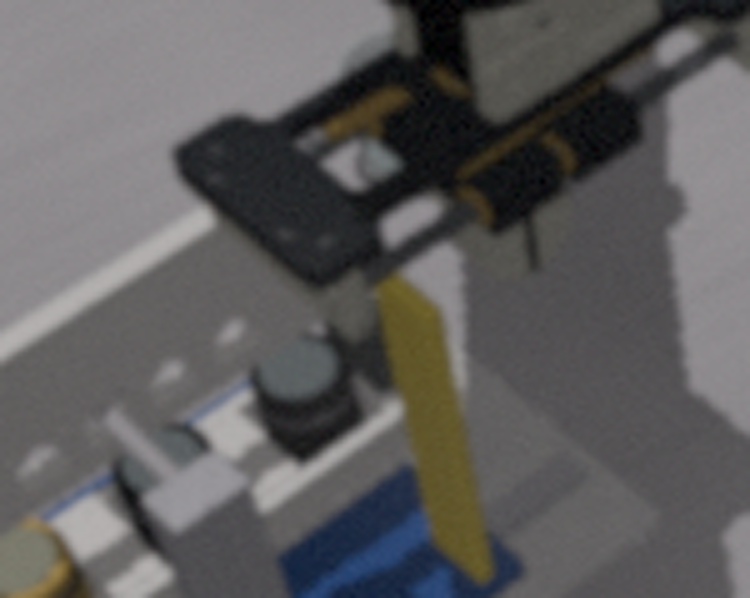

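View pics/w15.png

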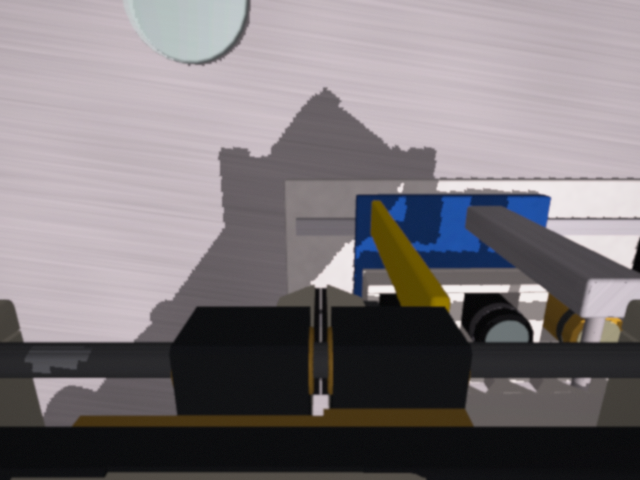

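```bash
python3 -m creep '[[[0.06,-0.4,0,0,0,0,-1],[0.11,-0.8,0,0,0,0,-1],[0.17,-1.2,0,0,0,0,-1],[0.22,-1.6,0,0,0,0,-1],[0.26,-1.8,0,0,0,0,-1]]]' 20;python3 -m creep '[[[0.03,-0.2,0,0,0,0,-1],[0.06,-0.4,0,0,0,0,-1],[0.09,-0.6,0,0,0,0,-1],[0.11,-0.8,0,0,0,0,-1]]]' 20;python3 -m creep '[[[0.03,-0.2,0,0,0,0,-1],[0.06,-0.4,0,0,0,0,-1],[0.09,-0.6,0,0,0,0,-1],[0.11,-0.8,0,0,0,0,-1]]]' 20;python3 look.py w16 scene; python3 - <<'E'
import cv2,numpy as np
s=cv2.imread('pics/w16_scene.png')
cv2.imwrite('pics/w16s.png',cv2.resize(s[190:390,70:310],None,fx=3,fy=3,interpolation=cv2.INTER_CUBIC))
E
```

```text
clock: 20.1
position: [0.6163, -0.067, 0.1779]
ee_rot: [3.133, 0.224, 0.0]
force: [-0.6, 0.6, -0.6]
width: 0.003
clock: 20.5
position: [0.6173, -0.0735, 0.1777]
ee_rot: [-3.132, -0.226, 0.0]
force: [-0.2, 3.3, 1.6]
width: 0.003
clock: 20.9
position: [0.6185, -0.0822, 0.1777]
ee_rot: [-3.133, -0.226, -0.0]
force: [0.5, 3.2, -1.5]
width: 0.004
20.9 [ 0.61854247 -0.08215444  0.17769137] yaw -81.75923347519459 z [ 1.e-04  1.e-04 -1.e+00] [ 0.5  3.2 -1.5] [ 0.522  0.079 -0.022]
```

View pics/w16s.png

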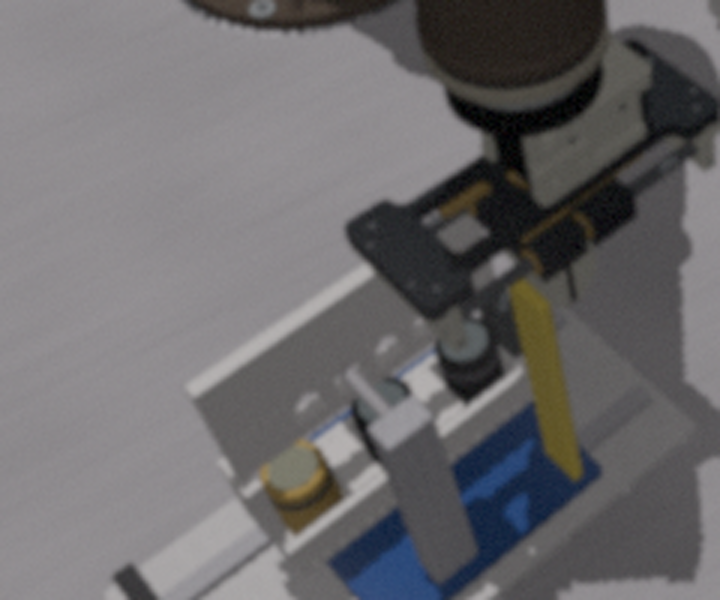

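View pics/w16.png

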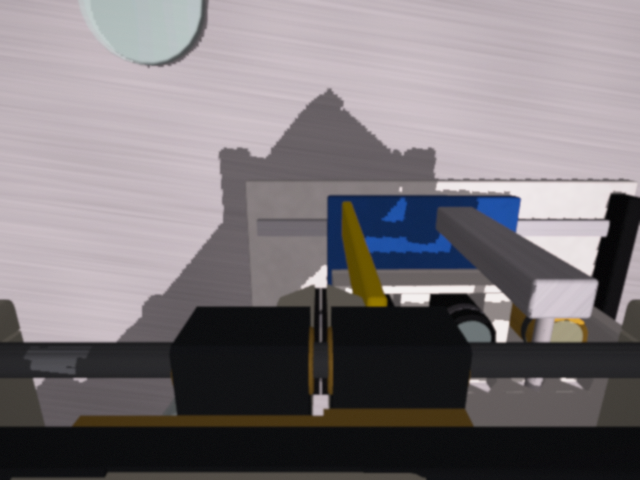

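Contact made: 3.2 N steady and the carriage is sliding with the carrier level. Continuing gently.

```bash
for i in 1; do python3 -m creep '[[[0.04,-0.25,0,0,0,0,-1],[0.07,-0.5,0,0,0,0,-1],[0.11,-0.75,0,0,0,0,-1],[0.14,-1,0,0,0,0,-1],[0.18,-1.25,0,0,0,0,-1]]]' 20; done; python3 -m creep '[[[0.04,-0.25,0,0,0,0,-1],[0.07,-0.5,0,0,0,0,-1],[0.11,-0.75,0,0,0,0,-1],[0.14,-1,0,0,0,0,-1],[0.18,-1.25,0,0,0,0,-1]]]' 20;python3 -m creep '[[[0.04,-0.25,0,0,0,0,-1],[0.07,-0.5,0,0,0,0,-1],[0.11,-0.75,0,0,0,0,-1],[0.14,-1,0,0,0,0,-1],[0.18,-1.25,0,0,0,0,-1]]]' 20;python3 look.py w17 scene; python3 - <<'E'
import cv2,numpy as np
s=cv2.imread('pics/w17_scene.png')
cv2.imwrite('pics/w17s.png',cv2.resize(s[190:460,70:310],None,fx=2.2,fy=2.2,interpolation=cv2.INTER_CUBIC))
E
```

```text
clock: 21.5
position: [0.6203, -0.0949, 0.1777]
ee_rot: [3.133, 0.225, 0.0]
force: [1.5, 3.1, 0.3]
width: 0.008
clock: 22.0
position: [0.6221, -0.1074, 0.1777]
ee_rot: [3.133, 0.225, 0.0]
force: [0.6, 3.8, 0.1]
width: 0.005
clock: 22.5
position: [0.6239, -0.1199, 0.1778]
ee_rot: [3.133, 0.225, 0.0]
force: [1.9, 3.4, -0.4]
width: 0.004
22.5 [ 0.6238851  -0.11989282  0.17775114] yaw -81.7697878452591 z [ 1.e-04 -1.e-04 -1.e+00] [ 1.9  3.4 -0.4] [ 0.579 -0.061  0.015]
```

View pics/w17s.png

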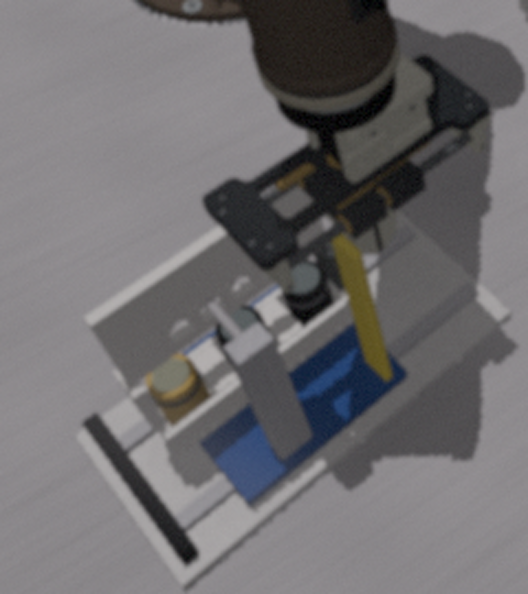

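```bash
python3 -m creep '[[[0.04,-0.25,0,0,0,0,-1],[0.07,-0.5,0,0,0,0,-1],[0.11,-0.75,0,0,0,0,-1],[0.14,-1,0,0,0,0,-1],[0.18,-1.25,0,0,0,0,-1]]]' 20; python3 -m creep '[[[0.04,-0.25,0,0,0,0,-1],[0.07,-0.5,0,0,0,0,-1],[0.11,-0.75,0,0,0,0,-1],[0.14,-1,0,0,0,0,-1],[0.18,-1.25,0,0,0,0,-1]]]' 20;python3 look.py w18 scene; python3 - <<'E'
import cv2,numpy as np
s=cv2.imread('pics/w18_scene.png')
cv2.imwrite('pics/w18s.png',cv2.resize(s[190:460,70:310],None,fx=2.2,fy=2.2,interpolation=cv2.INTER_CUBIC))
E
```

```text
clock: 23.1
position: [0.6255, -0.1325, 0.1777]
ee_rot: [3.133, 0.225, -0.0]
force: [-0.7, 3.0, 1.9]
width: 0.005
clock: 23.6
position: [0.6273, -0.145, 0.1777]
ee_rot: [3.133, 0.225, -0.0]
force: [-2.9, 3.2, 1.4]
width: 0.002
23.6 [ 0.62733837 -0.14495878  0.17772465] yaw -81.77686128293668 z [-2.e-04 -1.e-04 -1.e+00] [-2.9  3.2  1.4] [ 0.499  0.546 -0.019]
```

View pics/w18s.png

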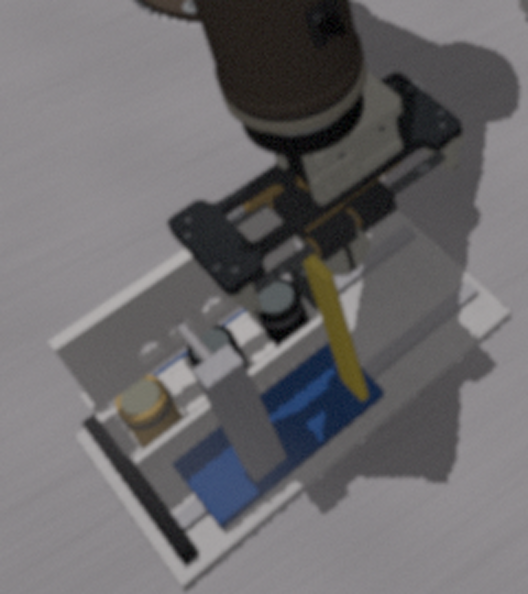

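View pics/w18.png

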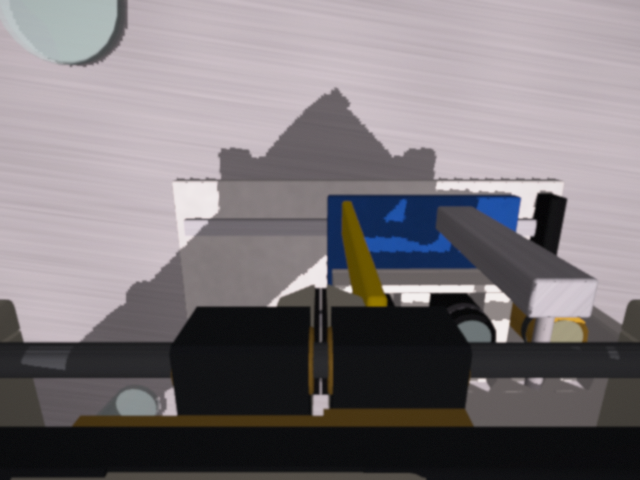

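```bash
python3 -m creep '[[[0.03,-0.2,0,0,0,0,-1],[0.06,-0.4,0,0,0,0,-1],[0.08,-0.6,0,0,0,0,-1],[0.11,-0.8,0,0,0,0,-1],[0.14,-1,0,0,0,0,-1]]]' 20; python3 -m creep '[[[0.02,-0.1,0,0,0,0,-1],[0.03,-0.2,0,0,0,0,-1],[0.04,-0.3,0,0,0,0,-1]]]' 20; python3 -m creep '[[[0.02,-0.1,0,0,0,0,-1],[0.03,-0.2,0,0,0,0,-1]]]' 20;python3 look.py w19
```

```text
clock: 24.2
position: [0.6288, -0.1548, 0.1777]
ee_rot: [-3.133, -0.226, 0.0]
force: [-1.1, 2.5, 1.7]
width: 0.003
clock: 24.5
position: [0.6293, -0.1577, 0.1777]
ee_rot: [-3.133, -0.226, 0.0]
force: [-1.3, 3.2, 1.0]
width: 0.005
clock: 24.7
position: [0.6296, -0.1597, 0.1777]
ee_rot: [3.133, 0.226, 0.0]
force: [-1.0, 2.5, 0.2]
width: 0.006
24.7 [ 0.6295692  -0.15969939  0.17770809] yaw -81.7644632102261 z [ 0. -0. -1.] [-1.   2.5  0.2] [ 0.46   0.21  -0.021]
```

View pics/w19.png

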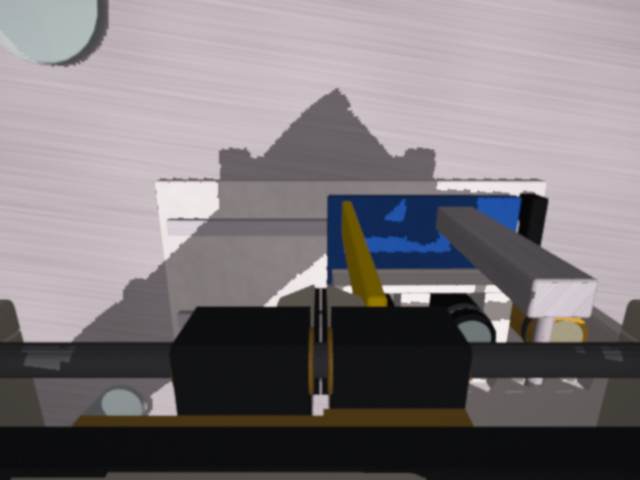

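```bash
python3 -m creep '[[[0.01,-0.1,0,0,0,0,-1],[0.03,-0.2,0,0,0,0,-1]]]' 20; python3 -m creep '[[[0.01,-0.1,0,0,0,0,-1],[0.03,-0.2,0,0,0,0,-1]]]' 20
```

```text
clock: 24.95
position: [0.6298, -0.1617, 0.1777]
ee_rot: [-3.133, -0.226, -0.0]
force: [-0.5, 2.1, -0.8]
width: 0.008
clock: 25.15
position: [0.6301, -0.1637, 0.1777]
ee_rot: [3.133, 0.225, -0.0]
force: [-0.9, 2.6, -1.5]
width: 0.001
```

```bash
python3 -m creep '[[[0.01,-0.1,0,0,0,0,-1],[0.03,-0.2,0,0,0,0,-1]]]' 20; python3 -m creep '[[[0.01,-0.1,0,0,0,0,-1],[0.03,-0.2,0,0,0,0,-1]]]' 20; python3 look.py w20 scene top; python3 - <<'E'
import cv2,numpy as np
s=cv2.imread('pics/w20_scene.png')
cv2.imwrite('pics/w20s.png',cv2.resize(s[330:460,80:220],None,fx=4.5,fy=4.5,interpolation=cv2.INTER_CUBIC))
E
```

```text
clock: 25.35
position: [0.6304, -0.1658, 0.1777]
ee_rot: [3.133, 0.225, -0.0]
force: [-1.0, 3.2, -0.1]
width: 0.003
clock: 25.55
position: [0.6305, -0.1662, 0.1776]
ee_rot: [-3.131, -0.227, 0.001]
force: [-4.5, 10.2, 5.1]
width: 0.006
25.55 [ 0.63045836 -0.16616614  0.17764279] yaw -81.72041232898074 z [-0.001   0.0025 -1.    ] [-4.5 10.2  5.1] [ 1.909  0.959 -0.021]
```

View pics/w20s.png

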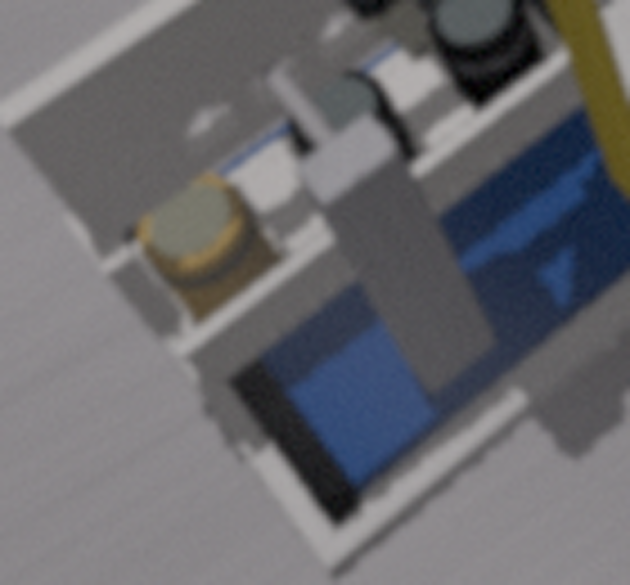

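Force jumped from 3 to 10 N and the blue plate touches the stop: fully home after about 96 mm of travel. Backing off.

```bash
python3 -m creep '[[[-0.01,0.1,0,0,0,0,-1],[-0.03,0.25,0,0,0,0,-1],[-0.07,0.5,0,0,0,0,-1],[-0.15,1,0,0,0,0,-1],[-0.3,2,0,0,0,0,-1]]]' 20;python3 -m creep '[[[-0.2,1.5,0,0,0,0,-1],[-0.4,3,0,0,0,0,-1],[-0.4,3,2,0,0,0,-1],[-0.4,3,5,0,0,0,-1],[-0.4,3,9,0,0,0,-1]]]' 20;python3 -m creep '[[[0,3,3,0,0,0,-1],[0,6,5,0,0,0,-1],[0,9,5,0,0,0,-1],[0,12,5,0,0,0,-1],[0,12,5,0,0,0,-1]]]' 20;python3 look.py w21 scene top; python3 - <<'E'
import cv2,numpy as np
s=cv2.imread('pics/w21_scene.png')
cv2.imwrite('pics/w21s.png',cv2.resize(s[250:460,70:270],None,fx=3.6,fy=2.8,interpolation=cv2.INTER_CUBIC))
E
```

```text
clock: 26.2
position: [0.6275, -0.1484, 0.1779]
ee_rot: [3.133, 0.223, 0.0]
force: [-0.3, 1.0, 0.3]
width: 0.005
clock: 26.7
position: [0.6229, -0.1162, 0.2674]
ee_rot: [-3.133, -0.227, 0.004]
force: [0.3, -0.6, -0.3]
width: 0.005
clock: 27.2
position: [0.6241, 0.0089, 0.3171]
ee_rot: [-3.13, -0.238, 0.001]
force: [-0.7, 0.5, -0.7]
width: 0.005
27.2 [0.62409099 0.00894082 0.31709733] yaw -81.31675834730999 z [-6.0e-04  2.3e-03 -1.0e+00] [-0.7  0.5 -0.7] [-0.023  0.148 -0.011]
```

View pics/w21_scene.png

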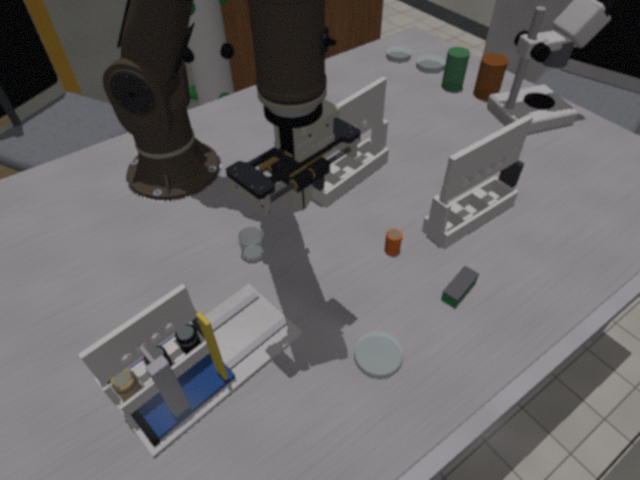

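View pics/w21s.png

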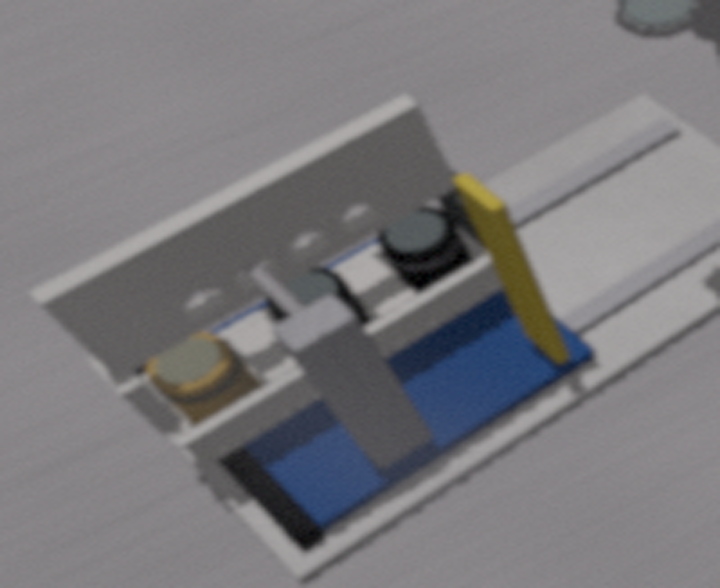

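View pics/w21_top.png

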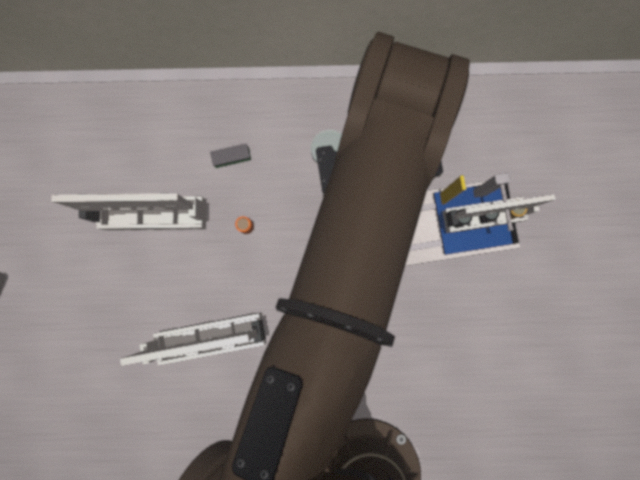

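```bash
python3 -m creep '[[[0,0,0,0,0,0,-1],[0,0,0,0,0,0,-1],[0,0,0,0,0,0,-1],[0,0,0,0,0,0,-1],[0,0,0,0,0,0,-1]]]' 20 ; python3 - <<'E'
from h import *
a=np.radians(8.2);X=np.array([np.cos(a),np.sin(a),0]);Y=np.array([-np.sin(a),np.cos(a),0])
# tilt from current scene: fit (peg mid y shift, tilt, cam px offset free)
obs=np.array([[80.6,355.4],[184.4,285]])
mid=np.array([.5778,-.1913,0])-.096*Y
for t in(-20,-5,0,5,20):
    c,s=np.cos(np.radians(t)),np.sin(np.radians(t))
    P=[]
    for y in(-75,101):
        yy=(y*c-58*s)/1e3; zz=.175+(y*s+58*c)/1e3
        P.append(mid+Y*yy+X*.0-[0,0,0]+np.array([0,0,zz]))
    q=proj('scene',P);print(t,q.round(1).tolist(),np.degrees(np.arctan2(*(q[1]-q[0])[::-1])))
print('obs',np.degrees(np.arctan2(*(obs[1]-obs[0])[::-1])),np.hypot(*(obs[1]-obs[0])))
b=cv2.imread('pics/w21_scene.png').astype(int);im=arm.get_image('scene')[:,:,::-1].astype(int)
print('motion in carrier region',np.abs(b-im)[280:460,70:300].mean(), arm.observe()['clock'])
s0=cv2.imread('pics/scene0.png').astype(int)
for n,(r0,r1,c0,c1) in dict(dish=(325,385,345,410),box=(260,310,435,485),beaker=(222,265,232,258),orange=(222,260,380,408)).items(): print(n,np.abs(s0-im)[r0:r1,c0:c1].mean().round(1))
E
```

```text
clock: 27.85
position: [0.6237, 0.002, 0.3177]
ee_rot: [3.134, 0.225, -0.0]
force: [0.4, -0.0, 0.4]
width: 0.003
-20 [[87.4, 338.7], [195.3, 295.4]] -21.856192911803447
-5 [[78.8, 353.0], [186.8, 288.0]] -31.053659245909355
0 [[77.0, 357.7], [183.1, 286.3]] -33.93996967774
5 [[75.6, 362.2], [178.9, 284.9]] -36.7958459619573
20 [[74.6, 374.5], [163.9, 283.6]] -45.51923345782727
obs -34.146194126618354 125.42168871451221
motion in carrier region 1.5923268921095008 27.9
dish 9.7
box 9.4
beaker 9.7
orange 12.8
```

```bash
python3 - <<'E'
from cell import arm
print(arm.sign_off())
E
```

```text
the job is handed in; nothing more can be done
None
```

The carrier is hanging level on the peg by its y = −13 hole, which sits over the centre of mass with the brass lens at the white end. The gripper let go of it, and the carriage is home against the black stop. I handed the job in at about 28 s of the 61 s.

**Last checks:**
- **Tilt:** the fitted view puts the carrier within about half a degree of level, and nothing in it was moving.
- **Lenses:** all three are still in their pockets.
- **Carriage:** it slid about 96 mm at roughly 3 N. The push force then jumped to about 10 N as the blue plate met the stop.
- **Dish, beaker and slide box:** they sit at the same places in the before and after scene pictures. My automatic pixel comparison did show a difference of about 10 grey levels there. That could be lighting or shadow, but I did not confirm it.

**What disagreed:**
- **Fingertip position:** the images put the fingertips about 17 mm behind the TCP, not 17 mm ahead as stated. My first push passed over the paddle without contact, and I lowered 3.5 cm and pushed again. The carrier must also have been held by only the top few millimetres of its plate, but I saw no slip.
- **Scene camera:** its calibration was a few pixels off, so I used the wrist camera for the fine positioning.

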